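# Set and clamp the portion stop, then bring the cheese up to it

## Task

Set the portioning board for 40 mm portions: push on a spoke of the star wheel to turn it until the face of the steel stop plate stands 40 mm from the cutting groove, then swing the clamp lever all the way round to clamp the stop there. Then push the block of cheese along the board, across the groove, until it lies flat against the stop plate, and draw away. Work with the fingertips only: grip and lift nothing, do not push the stop plate itself, and leave the other things on the counter where they are.

Things in the scene. Friction and masses are not known exactly. Their poses are not given: they have to be found in the camera images.
- portion_board: White cutting board 240 x 440 mm (x by y), top face 25 mm above the counter, fixed to the counter. Origin on the counter under the board's centre. Its y axis runs lengthwise towards the end with the star wheel (left), its x axis across it, away from the robot. A low steel fence (16 mm tall) runs along the far edge.
- groove_mid (a point): Middle of the cutting groove, on the board's top face, 50 mm to the right of the board's centre. The groove is a dark line 3.6 mm wide straight across the board (along its x axis). A steel scale at the near edge has a line every 10 mm from the groove to the left, with a longer line at 0 and 50 mm.
- stop_plate (a joint): Distance of the stop plate's working face from the middle of the groove, in m (0 to 0.08; 0.040 is wanted). It grows as the stop plate moves left, along the board's +y. Driven by the star wheel through a rack and pinion: 20 mm for each radian.
- stop_face (a point): Centre of the stop plate's working face, which looks right towards the groove and the cheese; axes as the board's (y normal to the face, into the plate). The plate is upright steel, 130 mm wide (along x), 8 mm thick, 50 mm tall, top 52 mm above the board; two bars run from its back to the left. It is not to be pushed by hand.
- star_wheel (a joint): Angle of the star wheel in rad, 0 to 3.9; grows clockwise seen from above. Clockwise moves the stop plate left (gap grows): the spoke that points at the robot is pushed to the left. Stiff (about 0.1 N m, that is 2 to 3 N at the spoke) and stays where it is left.
- wheel_hub (a point): Centre of the star wheel, on its upright axis, at the height of the spokes (86 mm above the counter). It turns with the wheel: four level steel spokes, 10 mm thick, lie along its +x, +y, -x, -y (the board's own at joint 0), from the hub (radius 17 mm) to black balls 19 mm across, centred 66 mm from the axis. Below is a round housing, radius 34 mm, top 62 mm above the counter.
- clamp_lever (a joint): Angle of the clamp lever in rad: 0 released (points to the near edge, board -x), 1.57 fully clamped against its end stop (points left, board +y); grows clockwise seen from above. Takes 1 to 6 N at the arm, most near the end, and stays where it is left. Clamped, a brake shoe grips the stop's bar and the wheel no longer turns; released, the stop gives way to a push of about 8 N.
- lever_hub (a point): On the clamp lever's upright axis, at the height of its arm (68 mm above the counter), above the clamp block (36 x 42 mm, top 55 mm above the counter). It turns with the lever; the arm runs along its -x axis.
- lever_tip (a point): End of the clamp lever's arm, 78 mm from its axis, at arm height. The arm is black, 11 mm thick, 17 mm at the grip (last 25 mm).
- cheese_block: The block of cheese on the board's right part: pale, unwrapped, 74 mm (its x) by 87 mm (its y), 43 mm tall, about 0.2 kg. Origin at the centre of its underside; its y axis runs roughly along the board's y. Its left face (+y, 43 mm from the origin) goes against the stop plate. It may only be pushed.
- wedge_c: Bystander, leave alone: white cheese wedge 85 x 120 x 51 mm in front of the board.
- probe_thermometer: Bystander, leave alone: probe thermometer 207 x 24 x 18 mm lying in front of the board.
- label_roll: Bystander, leave alone: white paper roll, 85 mm across, 40 mm tall, left of the board.
- wedge_b: Bystander, leave alone: yellow cheese wedge 83 x 133 x 61 mm, right of the board.
- pick_jar: Bystander, leave alone: thin wooden picks standing in a clear jar 48 mm across, 73 mm tall, left of the board.

How it is judged:
By the outcome, as a careful person would: the job done as asked, in the order asked, and still so for the second after the job is handed in, with the robot touching nothing.
It also fails if it takes over 58 s, if anything falls off the work surface, if the arm or the gripper's body presses on something with over 40 N, if the wrist force passes 120 N, or if a joint passes its speed limit or range.

## Robot

A 6-joint arm with a two-finger parallel gripper is mounted at the origin on a cart in front of the work surface, level with it; the furniture and walls round the work are solid. World frame = base frame: x ahead of the robot, y to its left, z up, the work surface at z = 0. Lengths are in m, angles in rad, forces in N, time in s.
With the tool pointing down it reaches from about 0.3 to 0.875 m from the base axis. Payload 6.4 kg.
Tool frame: the origin (TCP) lies midway between the tips of the shut fingers; the grasp point (between the pads) lies 19 mm behind it; y points along the fingers, z is the direction in which the jaws open and shut, and the axes are right-handed (so a half turn about y gives the same grasp; the last joint's range is limited). The gripper opens to 88 mm and grips with 3 to 60 N. Pads are 18 mm wide; open, the fingers measure 123 mm over their backs; the gripper's body (75 mm by 187 mm) begins 45 mm behind the grasp point.
Start: joints at [-1.514, 0.181, 1.607, -0, 1.354, -0.206], TCP at [0.149, -0.555, 0.239] pointing down, gripper open.
Joint ranges: [-2.99, 2.99], [-0.89, 2.07], [0.3, 2.58], [-1.14, 4.28], [0, 2.63], [-3.12, 3.12]. Speed limits (rad/s): [2.57, 2.57, 3.01, 3.14, 3.14, 3.14].

## Interface

Orientations are given as a unit quaternion [w, x, y, z].
In Python, from plant import sense, read_camera, job_done gives the robot as it stands.
- The arm moves only by the tool jog_arm, never from a script. Its argument "steps" is a list of rows, each an object of numbers: "dx", "dy", "dz": the shift along the world's x, y, z in cm; "ax", "ay", "az": the turn, a rotation vector about the world's x, y, z in degrees; "gripper": the opening, from 0 (shut) to 1 (fully open). A call has 1 to 12 rows; each row is the pose to reach, as a shift and turn from the pose measured when the call began; what a row does not reach only later rows make up. A row lasts 1/12 s, in which the tool goes at most 41.7 mm and 7.16 degrees, less where a joint would pass 70% of its speed; a pose out of reach is approached as far as the arm can. A call with a gripper value outside its range is refused whole. The fingers move at their own pace and stop on an object; the grip force is fixed at half the most. Time passes only in rows, so rows that repeat a pose let the fingers close. It gives the time, the measured TCP pose, the force and the opening at its end, in the units of the state.
- sense(): the state, without advancing time (a new reading comes with each control period).
- read_camera(name): name is "scene" or "top" or "wrist"; returns a dict with "color" (400x640x3 uint8, red, green, blue), "depth" (400x640 float32, m along the optical axis (not along the pixel's ray), 0 where there is no reading), "camera_matrix" (3x3 intrinsics, pixels), "extrinsics" (4x4, takes a point from camera to world coordinates). Camera axes: x right, y down, z forward; pixel columns grow to the right and rows downward; lengths in m; the calibration is good to about 2 mm. A picture is of the moment at which its call begins.
- job_done(): hands the job in, once; it reports no verdict.
The state is a dict: "time": time; "joint_pos": joint angles; "qvel": joint speeds; "effort": joint torques, N m; "ee_pos": TCP position; "tcp_rot": TCP orientation; "contact_force": force on the tool from outside, world axes, zero at the start; "moment": the same for the moment, N m; "finger_gap": finger opening in m.
Only numpy, scipy, OpenCV 4.12 (cv2) and the standard library are available. Lean on these libraries where they do the work, as an engineer would, in place of code of your own. Each camera call takes 0.05 s, during which the arm holds its last target.

## Working session

There is one attempt and no reset: what is moved stays moved. The work goes in short steps, Python scripts to look and compute and a tool call to move; the robot and the scene stay as the last step left them, time stands still between calls to the robot, and variables do not carry over. Pictures are saved under pics/ and viewed, and the job is handed in when it is done.

Besides the shell and the picture viewer there is one more tool, called after "Emit:" as a command line: name --argument value ..., lists and objects as JSON in quotes. jog_arm: Moves the arm, as the interface text tells. Its arguments: {"type":"object","properties":{"steps":{"type":"array"}},"required":["steps"]}

```bash
mkdir -p pics; ls
cat > h.py <<'E'
import numpy as np, cv2
from plant import sense, read_camera, job_done
def grab(name,tag):
    c=read_camera(name); np.savez(f'pics/{tag}.npz',**c); cv2.imwrite(f'pics/{tag}.png',c['color'][:,:,::-1]); return c
def load(tag): return dict(np.load(f'pics/{tag}.npz'))
def ray(c,u,v,z):
    K=c['camera_matrix'];E=c['extrinsics']
    d=E[:3,:3]@np.linalg.solve(K,[u,v,1.]);o=E[:3,3]
    return o+d*(z-o[2])/d[2]
def dep(c,u,v):
    K=c['camera_matrix'];E=c['extrinsics']; z=c['depth'][int(v),int(u)]
    return E[:3,:3]@(np.linalg.solve(K,[u,v,1.])*z)+E[:3,3]
def proj(c,p):
    E=c['extrinsics'];q=E[:3,:3].T@(np.array(p)-E[:3,3]);r=c['camera_matrix']@q;return r[:2]/r[2]
E
python3 - <<'E'
from h import *
for n in ['scene','top','wrist']:
    c=grab(n,n+'0'); print(n,c['extrinsics'].round(3).tolist(),c['camera_matrix'].round(1).tolist())
print(sense())
E
```

```text
pics
scene [[-0.446, -0.44, 0.78, -0.582], [-0.895, 0.218, -0.389, 0.523], [0.001, -0.871, -0.491, 0.773], [0.0, 0.0, 0.0, 1.0]] [[517.0, 0.0, 318.3], [0.0, 517.0, 201.1], [0.0, 0.0, 1.0]]
top [[-0.328, -0.741, 0.585, -0.477], [-0.944, 0.266, -0.193, 0.307], [-0.013, -0.616, -0.788, 1.39], [0.0, 0.0, 0.0, 1.0]] [[495.7, 0.0, 312.0], [0.0, 495.7, 189.3], [0.0, 0.0, 1.0]]
wrist [[0.26, -0.922, -0.287, 0.224], [-0.966, -0.248, -0.076, -0.536], [-0.001, 0.297, -0.955, 0.384], [0.0, 0.0, 0.0, 1.0]] [[330.6, 0.0, 317.7], [0.0, 330.6, 202.9], [0.0, 0.0, 1.0]]
{'time': 0.15, 'joint_pos': array([-1.51430640e+00,  1.81353773e-01,  1.60772978e+00,  3.45765061e-06,
        1.35379141e+00, -2.06268523e-01]), 'qvel': array([-0.00093151, -0.00173827, -0.00304706,  0.00023717,  0.00105047,
        0.00200135]), 'effort': array([ 1.05125950e-03, -4.34227467e+01, -3.42174876e+01,  7.03237555e-02,
        3.56427196e-02, -7.77165656e-05]), 'ee_pos': array([ 0.14936675, -0.55486188,  0.2380499 ]), 'tcp_rot': array([ 0.09266695, -0.09259673,  0.70146494, -0.70056093]), 'contact_force': array([-0.72504532,  0.37492499,  0.29820681]), 'moment': array([ 0.06232562,  0.00010968, -0.06711298]), 'finger_gap': 0.08843124691758768}
```

View pics/scene0.png

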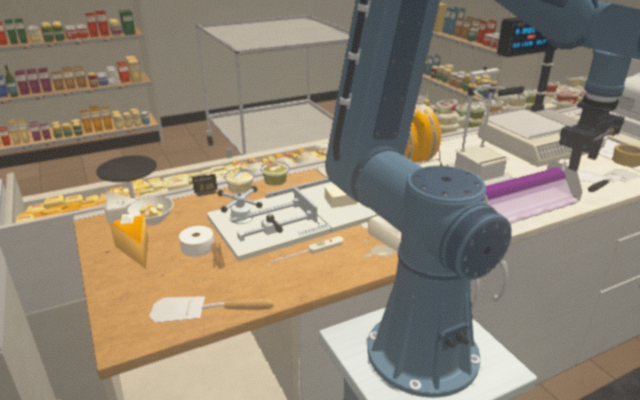

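View pics/top0.png

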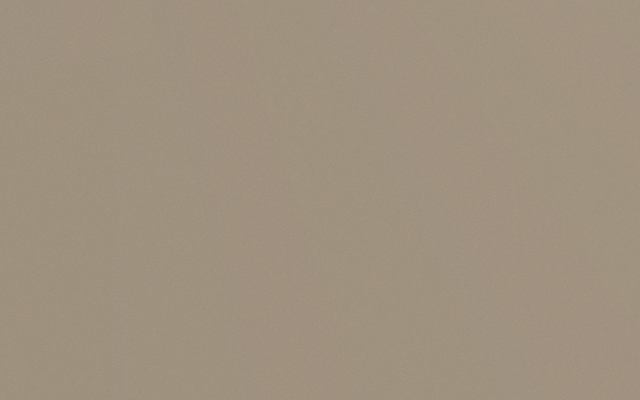

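View pics/wrist0.png

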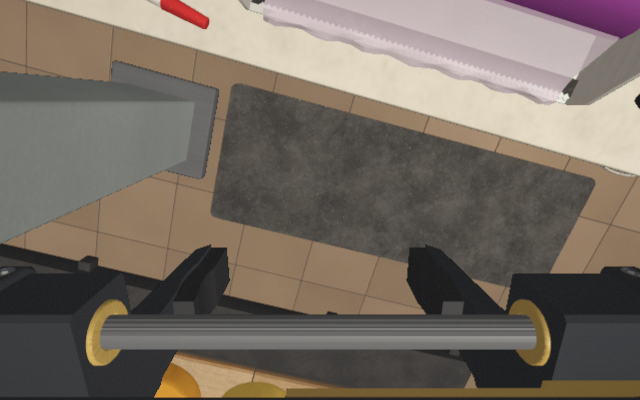

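Run:
```python
from h import *
c=load('scene0')
im=c['color'][150:290,80:420,::-1]
cv2.imwrite('pics/s0z.png',cv2.resize(im,None,fx=2.35,fy=2.35,interpolation=cv2.INTER_CUBIC))
t=load('top0');print(np.unique(t['depth'])[:5],t['depth'].mean())
for n,(u,v) in dict(bl=(240,253),bfarleft=(210,210),wheel=(240,212),cheese=(338,195),therm=(325,243),wedgec=(383,235)).items(): print(n,dep(c,u,v).round(3),ray(c,u,v,.025).round(3))
```

```text
[0.         0.05760244 0.05766292 0.05779034 0.05788117] 0.080693774
bl [0.454 0.225 0.026] [0.455 0.224 0.025]
bfarleft [ 0.74   0.221 -0.001] [0.696 0.231 0.025]
wheel [0.594 0.174 0.057] [0.647 0.158 0.025]
cheese [ 0.548 -0.103  0.065] [ 0.612 -0.139  0.025]
therm [0.412 0.008 0.016] [0.4   0.014 0.025]
wedgec [ 0.363 -0.139  0.027] [ 0.366 -0.141  0.025]
```

View pics/s0z.png

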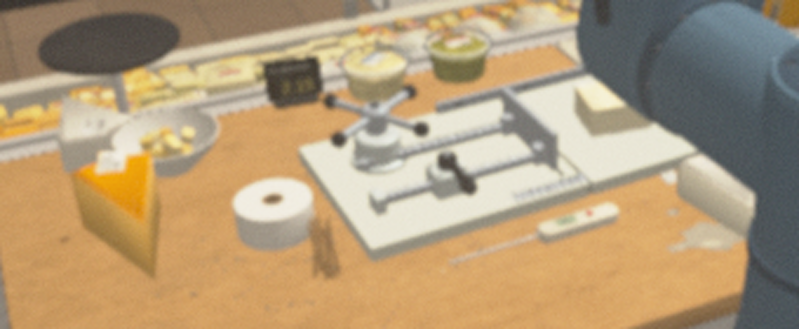

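Emit:
jog_arm --steps '[{"dz":3,"gripper":1},{"dz":6.5,"dx":1,"dy":1,"az":3},{"dz":10,"dx":2,"dy":3,"az":8},{"dz":13,"dx":4,"dy":5.5,"az":14},{"dz":15,"dx":6,"dy":8.5,"az":20},{"dz":16,"dx":8,"dy":11.5,"az":26},{"dz":17,"dx":10.5,"dy":14.5,"az":32},{"dz":18,"dx":13,"dy":17.5,"az":38},{"dz":18,"dx":15,"dy":21,"az":44},{"dz":18,"dx":17,"dy":24,"az":50},{"dz":18,"dx":19.5,"dy":27,"az":55},{"dz":18,"dx":22,"dy":30,"az":60}]'

```text
invalid input at $.steps[0]: expected keys dx, dy, dz, ax, ay, az, gripper
```

All seven keys are needed in every row.

Emit:
jog_arm --steps '[{"dx":0,"dy":0,"dz":3,"ax":0,"ay":0,"az":0,"gripper":1},{"dx":1,"dy":1,"dz":6.5,"ax":0,"ay":0,"az":3,"gripper":1},{"dx":2,"dy":3,"dz":10,"ax":0,"ay":0,"az":8,"gripper":1},{"dx":4,"dy":5.5,"dz":13,"ax":0,"ay":0,"az":14,"gripper":1},{"dx":6,"dy":8.5,"dz":15,"ax":0,"ay":0,"az":20,"gripper":1},{"dx":8,"dy":11.5,"dz":16,"ax":0,"ay":0,"az":26,"gripper":1},{"dx":10.5,"dy":14.5,"dz":17,"ax":0,"ay":0,"az":32,"gripper":1},{"dx":13,"dy":17.5,"dz":18,"ax":0,"ay":0,"az":38,"gripper":1},{"dx":15,"dy":21,"dz":18,"ax":0,"ay":0,"az":44,"gripper":1},{"dx":17,"dy":24,"dz":18,"ax":0,"ay":0,"az":50,"gripper":1},{"dx":19.5,"dy":27,"dz":18,"ax":0,"ay":0,"az":55,"gripper":1},{"dx":22,"dy":30,"dz":18,"ax":0,"ay":0,"az":60,"gripper":1}]'

```text
time: 1.15
ee_pos: [0.3699, -0.2531, 0.4181]
tcp_rot: [0.432, -0.432, 0.56, -0.56]
contact_force: [0.1, -1.9, 0.7]
finger_gap: 0.088
```

Emit:
jog_arm --steps '[{"dx":2,"dy":3,"dz":0,"ax":0,"ay":0,"az":3,"gripper":0},{"dx":4.5,"dy":6,"dz":0,"ax":0,"ay":0,"az":6,"gripper":0},{"dx":7,"dy":9,"dz":0,"ax":0,"ay":0,"az":10,"gripper":0},{"dx":10,"dy":11.5,"dz":0,"ax":0,"ay":0,"az":13,"gripper":0},{"dx":13,"dy":13,"dz":0,"ax":0,"ay":0,"az":15,"gripper":0},{"dx":15,"dy":14,"dz":0,"ax":0,"ay":0,"az":15,"gripper":0},{"dx":15,"dy":14,"dz":0,"ax":0,"ay":0,"az":15,"gripper":0}]'

```text
time: 1.73
ee_pos: [0.5222, -0.1107, 0.417]
tcp_rot: [-0.502, 0.502, -0.499, 0.497]
contact_force: [0.3, -0.1, 0.2]
finger_gap: 0.0434
```

Run:
```python
from h import *
for n in ['top','wrist']: grab(n,n+'1')
s=sense();print(s['time'],s['ee_pos'],s['tcp_rot'],s['finger_gap'],s['contact_force'])
```

```text
1.8333 [ 0.51993354 -0.11260551  0.41734288] [-0.50102588  0.5021701  -0.4991511   0.49764087] 0.035314813354643 [ 0.27653726 -0.32487255 -0.23674578]
```

View pics/top1.png

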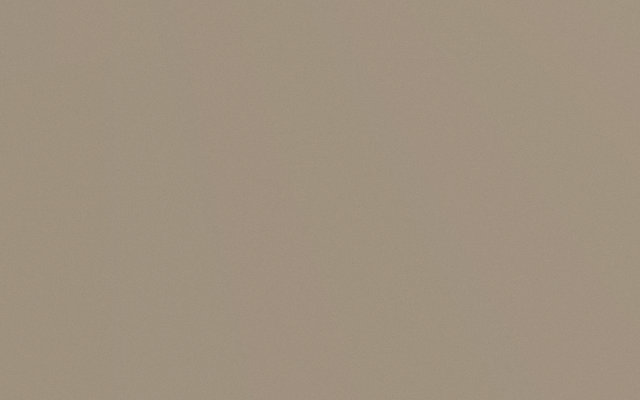

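View pics/wrist1.png

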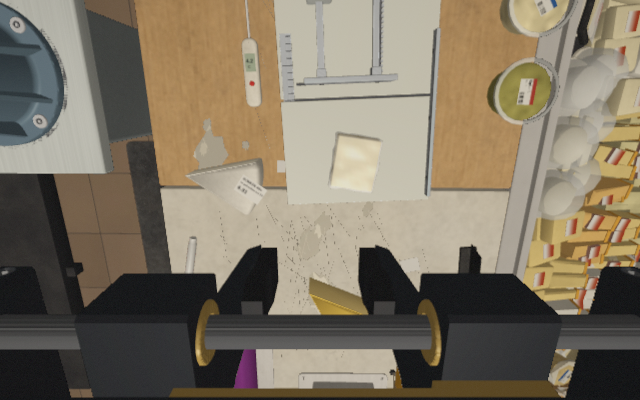

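Emit:
jog_arm --steps '[{"dx":0,"dy":3,"dz":0,"ax":0,"ay":0,"az":0,"gripper":0},{"dx":0,"dy":6.5,"dz":-2,"ax":0,"ay":0,"az":0,"gripper":0},{"dx":0,"dy":10,"dz":-4,"ax":0,"ay":0,"az":0,"gripper":0},{"dx":0,"dy":13,"dz":-5,"ax":0,"ay":0,"az":0,"gripper":0},{"dx":0,"dy":15,"dz":-6,"ax":0,"ay":0,"az":0,"gripper":0},{"dx":0,"dy":15,"dz":-6,"ax":0,"ay":0,"az":0,"gripper":0},{"dx":0,"dy":15,"dz":-6,"ax":0,"ay":0,"az":0,"gripper":0}]'

```text
time: 2.42
ee_pos: [0.5191, 0.0371, 0.3572]
tcp_rot: [-0.501, 0.503, -0.499, 0.497]
contact_force: [-0.1, -0.9, 0.4]
finger_gap: 0.0005
```

Run:
```python
from h import *
for n in ['wrist','scene']: grab(n,n+'2')
s=sense();print(s['time'],s['ee_pos'],s['tcp_rot'],s['finger_gap'],s['contact_force'])
```

```text
2.5167 [0.5199586  0.03591067 0.35818845] [-0.5007613   0.50170539 -0.49901964  0.49850699] 0.00035986600967837006 [ 0.35598915 -1.4086737   0.67039054]
```

View pics/wrist2.png

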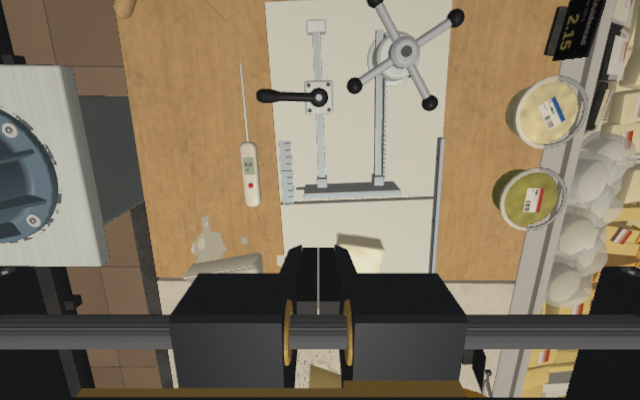

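View pics/scene2.png

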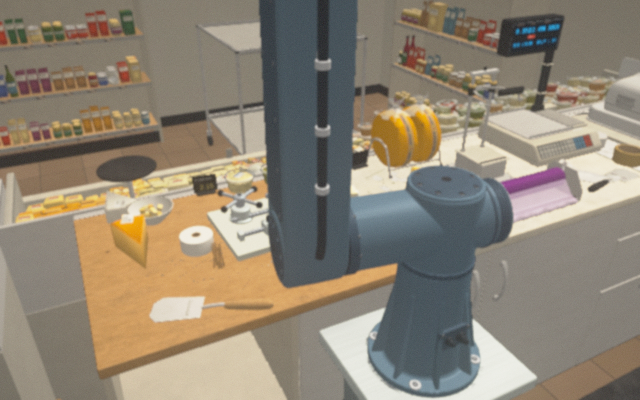

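Run:
```python
from h import *
c=load('wrist2')
im=c['color'][:,:,::-1]
cv2.imwrite('pics/w2a.png',cv2.resize(im[0:120,240:480],None,fx=3.3,fy=3.3,interpolation=cv2.INTER_CUBIC))
cv2.imwrite('pics/w2b.png',cv2.resize(im[130:250,260:460],None,fx=4,fy=4,interpolation=cv2.INTER_CUBIC))
c=load('wrist1')
im=c['color'][:,:,::-1]
cv2.imwrite('pics/w1b.png',cv2.resize(im[20:220,260:460],None,fx=3,fy=3,interpolation=cv2.INTER_CUBIC))
```

```text
(no output)
```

View pics/w2a.png

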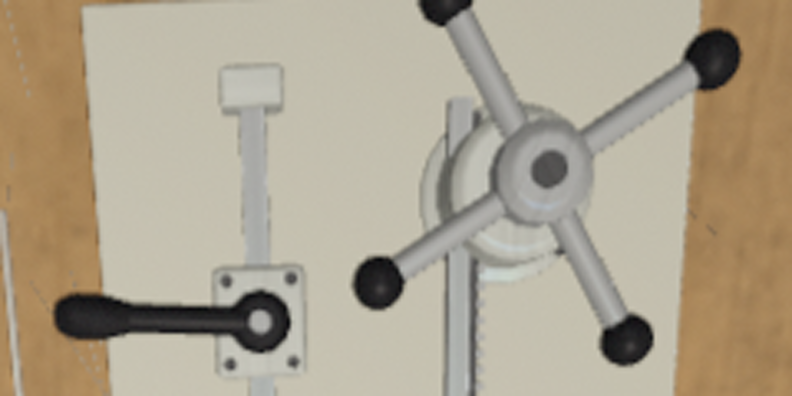

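View pics/w2b.png

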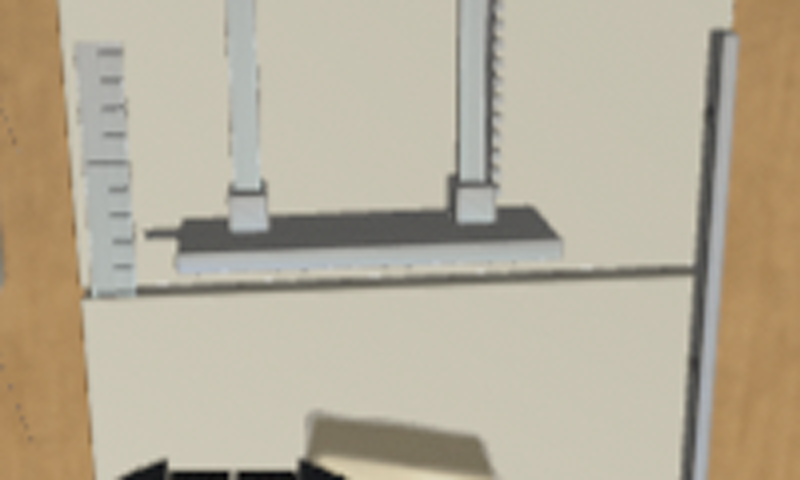

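View pics/w1b.png

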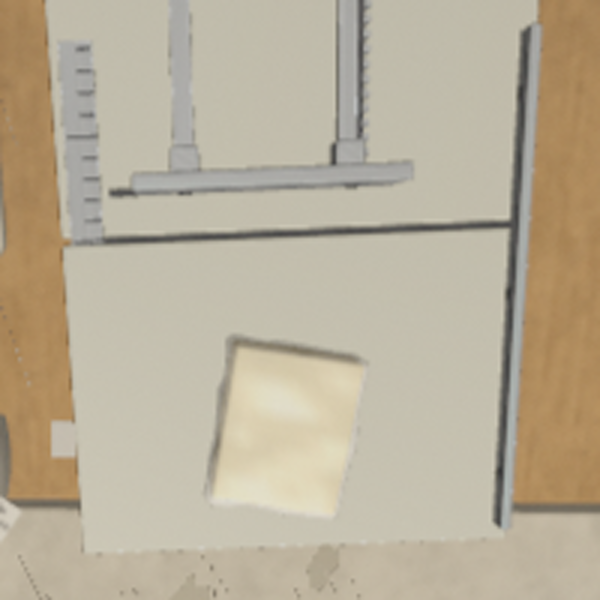

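```bash
cat > m.py <<'E'
from h import *
def up(c,u,v,x0,y0,f,z): return ray(c,(u+.5)/f-.5+x0,(v+.5)/f-.5+y0,z)
c2=load('wrist2');c1=load('wrist1')
g2=[up(c2,u,v,260,130,4,.025) for u,v in [(135,291),(690,270)]]
g1=[up(c1,u,v,260,20,3,.025) for u,v in [(103,239),(510,224)]]
print('groove',np.round(g2,4).tolist(),np.round(g1,4).tolist())
for z in (.077,):
  p2=[up(c2,u,v,260,130,4,z) for u,v in [(178,272),(561,257)]]
  p1=[up(c1,u,v,260,20,3,z) for u,v in [(132,192),(412,180)]]
  print('plate',z,np.round(p2,4).tolist(),np.round(p1,4).tolist())
for g,p in((g2,p2),(g1,p1)):
  d=(g[1]-g[0])[:2];d/=np.linalg.norm(d);n=np.array([-d[1],d[0]])
  print('yaw',np.degrees(np.arctan2(d[1],d[0])),'gap',[float(n@(q-g[0])[:2]) for q in p])
# far board corners, fence
print('board L corners',[up(c2,u,v,240,0,3.3,.025).round(4).tolist() for u,v in [(83,6),(700,-2)]])
print('board R corners',[up(c1,u,v,260,20,3,.025).round(4).tolist() for u,v in [(84,550),(505,536)]])
for n,(u,v,z) in dict(hub=(549,168,.1),bA=(713,58,.086),bB=(627,339,.086),bC=(378,282,.086),bD=(446,0,.086),lev=(260,321,.074),tip=(58,315,.068)).items():
  print(n,up(c2,u,v,240,0,3.3,z).round(4), dep(c2,round((u+.5)/3.3-.5+240),max(0,round((v+.5)/3.3-.5))).round(4))
print('cheese top',[up(c1,u,v,260,20,3,.068).round(4).tolist() for u,v in [(237,345),(364,361),(333,516),(212,497)]], dep(c1,357,160))
print('scale w2', [up(c2,u,v,260,130,4,.027)[1].round(4) for u,v in [(120,294),(120,266),(120,241),(120,213),(120,188),(120,162)]])
E
python3 m.py
```

```text
groove [[0.4813, -0.035, 0.025], [0.6903, -0.0249, 0.025]] [[0.4819, -0.0344, 0.025], [0.6918, -0.0254, 0.025]]
plate 0.077 [[0.4999, -0.0121, 0.077], [0.6281, -0.0058, 0.077]] [[0.4994, -0.0137, 0.077], [0.6282, -0.0075, 0.077]]
yaw 2.7502248303468892 gap [0.021999201975655705, 0.02214768415307827]
yaw 2.4606562008878288 gap [0.019928469264585327, 0.020578878887823514]
board L corners [[0.4488, 0.2329, 0.025], [0.6864, 0.237, 0.025]]
board R corners [[0.4689, -0.2033, 0.025], [0.7071, -0.1929, 0.025]]
hub [0.6156 0.1668 0.1   ] [0.6158 0.1664 0.0994]
bA [0.6718 0.2033 0.086 ] [0.6692 0.2019 0.0939]
bB [0.6524 0.1116 0.086 ] [0.6499 0.1121 0.0951]
bC [0.5606 0.1306 0.086 ] [0.5594 0.1303 0.0962]
bD [0.5799 0.2202 0.086 ] [0.579  0.2177 0.0942]
lev [0.5182 0.117  0.074 ] [0.5176 0.1169 0.0751]
tip [0.4414 0.1187 0.068 ] [0.4423 0.1188 0.0745]
cheese top [[0.5502, -0.0837, 0.068], [0.6131, -0.091, 0.068], [0.6022, -0.1703, 0.068], [0.5394, -0.1608, 0.068]] [ 0.57926871 -0.12167638  0.06454225]
scale w2 [np.float64(-0.0356), np.float64(-0.0246), np.float64(-0.0149), np.float64(-0.0042), np.float64(0.0053), np.float64(0.015)]
```

Run:
```python
from h import *
c=load('scene0')
for n,(u,v) in dict(jar=(218,258),jartop=(215,243),jarm=(217,250),roll=(197,236),rollnear=(200,240),cake=(128,228)).items(): print(n,dep(c,u,v).round(3))
w=load('wrist2')
K=w['camera_matrix'];E=w['extrinsics'];v,u=np.mgrid[:400,:640]
P=np.stack([(u-K[0,2])/K[0,0],(v-K[1,2])/K[1,1],np.ones_like(u)],-1)*w['depth'][...,None]
W=P@E[:3,:3].T+E[:3,3]
for uu,vv in [(125,3),(122,8),(128,10),(320,300),(305,270),(290,255),(345,255)]: print(uu,vv,W[vv,uu].round(3))
print(sense()['joint_pos'])
c=load('scene0');P=np.stack([(u-c['camera_matrix'][0,2])/517,(v-c['camera_matrix'][1,2])/517,np.ones_like(u)],-1)*c['depth'][...,None]
W=P@c['extrinsics'][:3,:3].T+c['extrinsics'][:3,3]
m=(W[...,0]>.3)&(W[...,0]<.75)&(W[...,1]>.24)&(W[...,1]<.5)&(W[...,2]>.02)&(W[...,2]<.3)
mm=cv2.connectedComponentsWithStats(m.astype(np.uint8))
for i in range(1,mm[0]):
  if mm[2][i,4]>20: q=W[mm[1]==i];print(mm[2][i],q.min(0).round(3),q.max(0).round(3))
```

```text
jar [0.492 0.272 0.001]
jartop [0.458 0.283 0.071]
jarm [0.441 0.284 0.061]
roll [0.577 0.301 0.026]
rollnear [0.534 0.303 0.04 ]
cake [0.613 0.461 0.076]
125 3 [0.268 0.231 0.022]
122 8 [0.264 0.225 0.023]
128 10 [0.269 0.224 0.018]
320 300 [0.52  0.046 0.402]
305 270 [0.514 0.045 0.38 ]
290 255 [0.507 0.047 0.37 ]
345 255 [0.531 0.047 0.369]
[-1.58628494e-01 -1.57555139e-02  1.57952677e+00 -6.59532524e-04
  1.57919007e+00 -1.63573646e-01]
[ 111  204   63   59 1400] [0.524 0.324 0.02 ] [0.749 0.499 0.079]
[207 213  12  17  28] [0.589 0.24  0.02 ] [0.684 0.245 0.028]
[179 227  45  37 836] [0.434 0.263 0.02 ] [0.607 0.348 0.075]
```

Emit:
jog_arm --steps '[{"dx":0.5,"dy":0.5,"dz":-1.5,"ax":0,"ay":0,"az":7,"gripper":0},{"dx":1,"dy":1,"dz":-3,"ax":0,"ay":0,"az":14,"gripper":0},{"dx":1.5,"dy":1.5,"dz":-4.5,"ax":0,"ay":0,"az":21,"gripper":0},{"dx":2,"dy":2,"dz":-6,"ax":0,"ay":0,"az":28,"gripper":0},{"dx":2.5,"dy":2.5,"dz":-7.5,"ax":0,"ay":0,"az":35,"gripper":0},{"dx":3,"dy":3,"dz":-9,"ax":0,"ay":0,"az":42,"gripper":0},{"dx":3.5,"dy":3.5,"dz":-10.5,"ax":0,"ay":0,"az":49,"gripper":0},{"dx":4,"dy":4,"dz":-12,"ax":0,"ay":0,"az":56,"gripper":0},{"dx":4.5,"dy":4.5,"dz":-13.5,"ax":0,"ay":0,"az":63,"gripper":0},{"dx":5,"dy":5,"dz":-15,"ax":0,"ay":0,"az":70,"gripper":0},{"dx":5.2,"dy":5.5,"dz":-16,"ax":0,"ay":0,"az":77,"gripper":0},{"dx":5.2,"dy":5.5,"dz":-16,"ax":0,"ay":0,"az":84,"gripper":0}]'

```text
time: 3.52
ee_pos: [0.5716, 0.0895, 0.1962]
tcp_rot: [-0.706, 0.707, -0.035, 0.033]
contact_force: [0.2, 0.3, -0.4]
finger_gap: 0.0
```

Run:
```python
from h import *
for n in ['wrist']: grab(n,n+'3')
s=sense();print(s['time'],s['ee_pos'],s['tcp_rot'],s['joint_pos'],s['contact_force'])
```

```text
3.5667 [0.5719352  0.08925677 0.1973076 ] [-0.70574634  0.70708727 -0.03168354  0.03075477] [-0.04907776  0.22979451  1.63580526 -0.00198779  1.27729758 -1.53096789] [0.17476272 0.80086387 0.07093315]
```

View pics/wrist3.png

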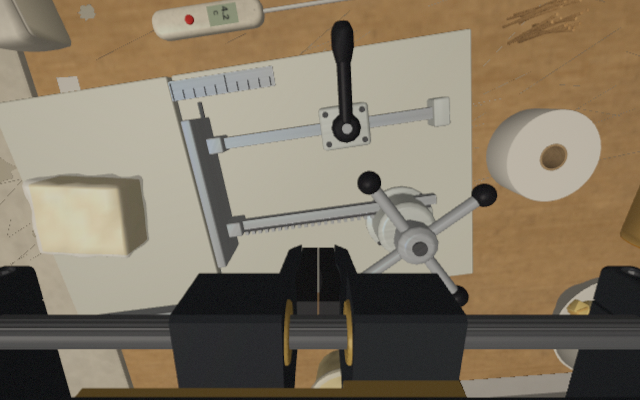

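Emit:
jog_arm --steps '[{"dx":0,"dy":0,"dz":-3.5,"ax":0,"ay":0,"az":0,"gripper":0},{"dx":0,"dy":0,"dz":-7,"ax":0,"ay":0,"az":0,"gripper":0},{"dx":0,"dy":0,"dz":-10,"ax":0,"ay":0,"az":0,"gripper":0},{"dx":0,"dy":0,"dz":-12,"ax":0,"ay":0,"az":0,"gripper":0},{"dx":0,"dy":0.5,"dz":-12.1,"ax":0,"ay":0,"az":0,"gripper":0},{"dx":0,"dy":1.5,"dz":-12.1,"ax":0,"ay":0,"az":0,"gripper":0},{"dx":0,"dy":2.5,"dz":-12.1,"ax":0,"ay":0,"az":0,"gripper":0},{"dx":0,"dy":3.5,"dz":-12.1,"ax":0,"ay":0,"az":0,"gripper":0},{"dx":0,"dy":4.5,"dz":-12.1,"ax":0,"ay":0,"az":0,"gripper":0},{"dx":0,"dy":5,"dz":-12.1,"ax":0,"ay":0,"az":0,"gripper":0},{"dx":0,"dy":5,"dz":-12.1,"ax":0,"ay":0,"az":0,"gripper":0}]'

```text
time: 4.48
ee_pos: [0.5725, 0.141, 0.0776]
tcp_rot: [-0.706, 0.707, -0.03, 0.031]
contact_force: [-0.5, -0.5, 0.4]
finger_gap: 0.0004
```

Run:
```python
from h import *
for n in ['wrist']: grab(n,n+'4')
s=sense();print(s['time'],s['ee_pos'],s['contact_force'])
```

```text
4.5333 [0.57244081 0.14064199 0.07724201] [0.23788916 0.13681575 0.55770109]
```

View pics/wrist4.png

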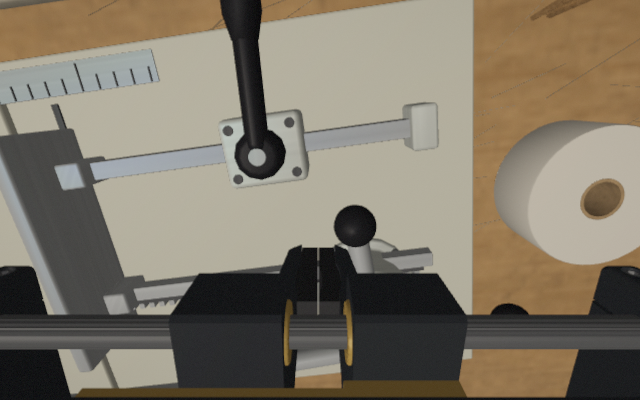

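Run:
```python
from h import *
c=load('wrist4');im=c['color'][:,:,::-1]
cv2.imwrite('pics/w4z.png',cv2.resize(im[40:180,0:200],None,fx=4,fy=4,interpolation=cv2.INTER_CUBIC))
c3=load('wrist3');im=c3['color'][:,:,::-1]
cv2.imwrite('pics/w3z.png',cv2.resize(im[60:160,150:290],None,fx=5.5,fy=5.5,interpolation=cv2.INTER_CUBIC))
h=np.array([.6157,.1666])
def ang(c,box):
    g=c['color'][box[1]:box[3],box[0]:box[2]].max(2)<45
    n,l,s,ce=cv2.connectedComponentsWithStats(g.astype(np.uint8));i=1+s[1:,4].argmax()
    p=ray(c,ce[i][0]+box[0],ce[i][1]+box[1],.086);d=p[:2]-h
    return p.round(4),s[i],np.degrees(np.arctan2(d[1],d[0]))%360
print(ang(c3,(350,165,388,197)));print(ang(c,(328,200,382,250)))
print('hub3',ray(c3,420,248,.1))
```

```text
(array([0.5607, 0.1308, 0.086 ]), array([  8,   7,  23,  22, 376], dtype=int32), np.float64(213.10232018094018))
(array([0.5507, 0.159 , 0.086 ]), array([   7,    6,   41,   41, 1277], dtype=int32), np.float64(186.65079146322248))
hub3 [0.61512248 0.1667859  0.1       ]
```

View pics/w4z.png

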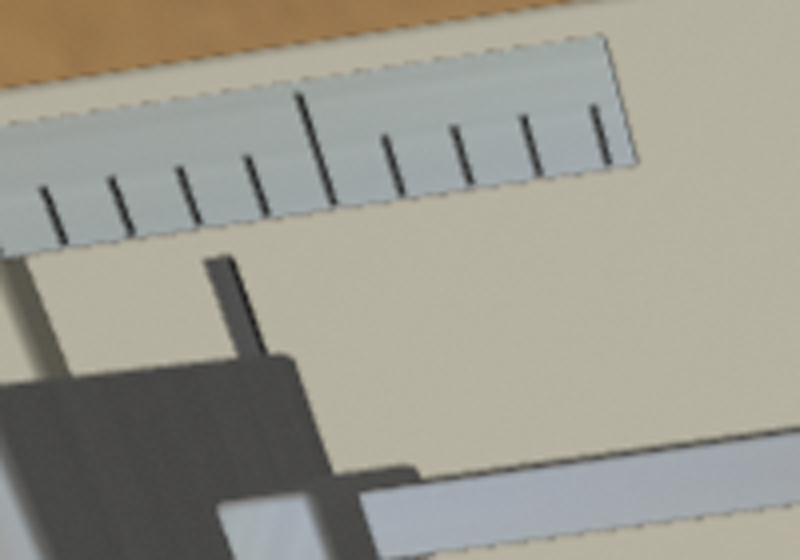

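View pics/w3z.png

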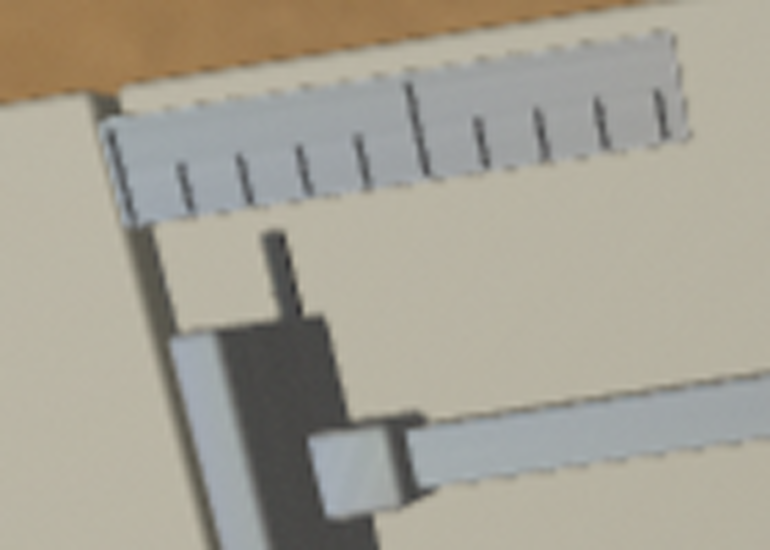

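Emit:
jog_arm --steps '[{"dx":0,"dy":0.6,"dz":0,"ax":0,"ay":0,"az":0,"gripper":0},{"dx":0,"dy":1.2,"dz":0,"ax":0,"ay":0,"az":0,"gripper":0},{"dx":0,"dy":1.6,"dz":0,"ax":0,"ay":0,"az":0,"gripper":0},{"dx":0,"dy":1.6,"dz":0,"ax":0,"ay":0,"az":0,"gripper":0},{"dx":0,"dy":1,"dz":0,"ax":0,"ay":0,"az":0,"gripper":0},{"dx":0,"dy":-1,"dz":1,"ax":0,"ay":0,"az":0,"gripper":0},{"dx":1,"dy":-4,"dz":4,"ax":0,"ay":0,"az":0,"gripper":0},{"dx":3,"dy":-7,"dz":7,"ax":0,"ay":0,"az":0,"gripper":0},{"dx":5,"dy":-10,"dz":10,"ax":0,"ay":0,"az":0,"gripper":0},{"dx":6.5,"dy":-12.5,"dz":12,"ax":0,"ay":0,"az":0,"gripper":0},{"dx":6.5,"dy":-12.5,"dz":12,"ax":0,"ay":0,"az":0,"gripper":0},{"dx":6.5,"dy":-12.5,"dz":12,"ax":0,"ay":0,"az":0,"gripper":0}]'

```text
time: 5.53
ee_pos: [0.6399, 0.0132, 0.1998]
tcp_rot: [-0.706, 0.707, -0.03, 0.034]
contact_force: [-0.8, -0.3, -0.8]
finger_gap: 0.0004
```

Run:
```python
from h import *
c=grab('wrist','wrist5')
s=sense();print(s['time'],s['ee_pos'],s['contact_force'],c['extrinsics'][:3,3])
im=c['color'][:,:,::-1]
cv2.imwrite('pics/w5z.png',cv2.resize(im[40:240,200:440],None,fx=3.3,fy=3,interpolation=cv2.INTER_CUBIC)[:600,:800])
```

```text
5.5833 [0.63793706 0.01492483 0.19753526] [-0.18081685 -0.31356464 -0.57862274] [0.56270542 0.01975012 0.34555807]
```

View pics/wrist5.png

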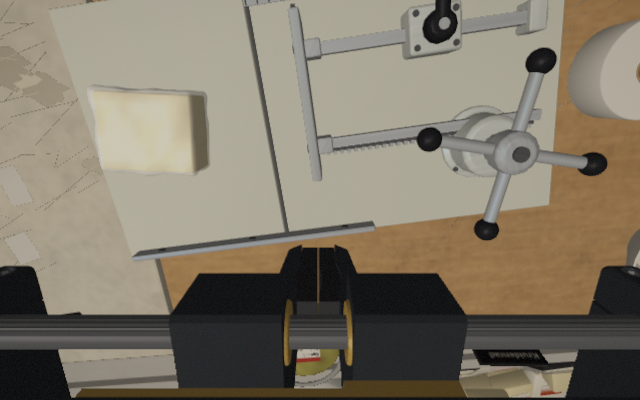

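```bash
cat > gap.py <<'E'
import sys
from h import *
def gapm(tag,rows,gx,ex,w=7,zt=.077,show=True):
    # gx,ex: ((row0,col0),(row1,col1)) rough lines
    c=load(tag);g=cv2.GaussianBlur(cv2.cvtColor(c['color'],cv2.COLOR_RGB2GRAY),(0,0),.6).astype(float)
    G=[];P=[]
    for r in rows:
        x=np.interp(r,[gx[0][0],gx[1][0]],[gx[0][1],gx[1][1]]);s=np.arange(int(x)-w,int(x)+w+1)
        v=g[r,s];d=np.clip(np.median(v)-v-8,0,None)
        if d.sum()>5:G.append(ray(c,(d*s).sum()/d.sum(),r,.025))
        x=np.interp(r,[ex[0][0],ex[1][0]],[ex[0][1],ex[1][1]]);s=np.arange(int(x)-4,int(x)+5)
        d=np.abs(np.diff(g[r,s]));k=d.argmax();k=min(max(k,1),len(d)-2)
        y=d[k-1:k+2];o=(y[0]-y[2])/(2*(y[0]-2*y[1]+y[2])+1e-9)
        P.append(ray(c,s[0]+k+.5+np.clip(o,-.5,.5),r,zt))
    G=np.array(G)[:,:2];P=np.array(P)[:,:2]
    vx,vy,x0,y0=cv2.fitLine(G.astype(np.float32),cv2.DIST_HUBER,0,1e-4,1e-4).ravel()
    n=np.array([-vy,vx]);n*=np.sign(n[1]);dist=(P-[x0,y0])@n;rg=(G-[x0,y0])@n
    print('gap median %.2f mm sd %.2f groove sd %.2f yaw %.2f'%(np.median(dist)*1e3,dist.std()*1e3,rg.std()*1e3,np.degrees(np.arctan(vy/vx))), 'camy',c['extrinsics'][1,3],'plate y',P[:,1].mean())
    return np.median(dist)
if __name__=='__main__':
    gapm('wrist5',range(20,170,3),((20,248),(225,286)),((10,291),(178,313)))
E
python3 gap.py
python3 - <<'E'
from h import *
h=np.array([.6157,.1666])
c=load('wrist5')
for b in [(415,122,445,156),(525,40,560,78),(470,215,502,243),(575,148,612,180)]:
    g=c['color'][b[1]:b[3],b[0]:b[2]].max(2)<45
    n,l,s,ce=cv2.connectedComponentsWithStats(g.astype(np.uint8));i=1+s[1:,4].argmax()
    p=ray(c,ce[i][0]+b[0],ce[i][1]+b[1],.086);d=p[:2]-h
    print(p.round(4),s[i],np.degrees(np.arctan2(d[1],d[0]))%360,np.hypot(*d))
E
```

```text
gap median 37.00 mm sd 0.42 groove sd 0.04 yaw 2.72 camy 0.0197501238645403 plate y 0.0056737724366148256
[0.6004 0.1028 0.086 ] [  2   6  25  23 431] 256.48798792047245 0.06558842081588416
[0.5513 0.1827 0.086 ] [  1   8  30  25 566] 165.9477559710294 0.06642942359566381
[0.6809 0.1513 0.086 ] [  5   4  24  21 350] 346.8067300418517 0.06696302016051099
[0.632  0.2333 0.086 ] [  4   5  28  23 404] 76.27047752680296 0.06866984555818145
```

View pics/w5z.png

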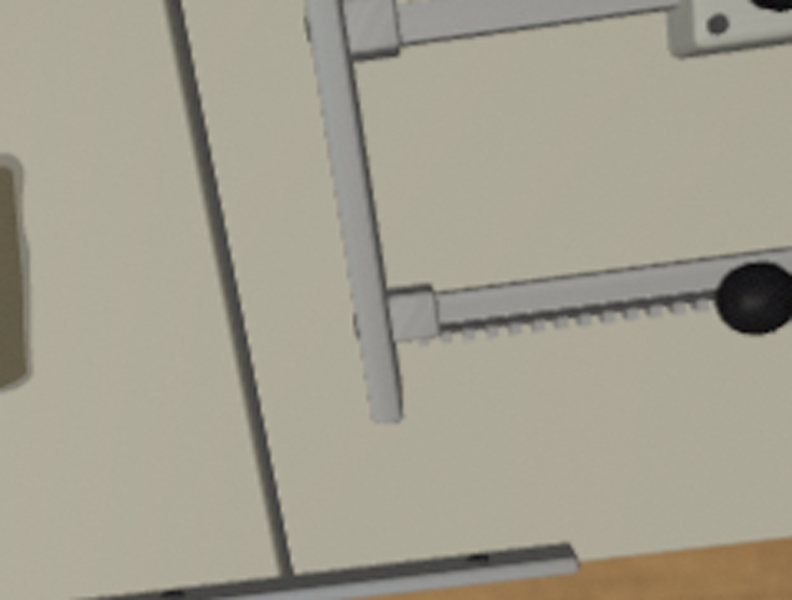

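Emit:
jog_arm --steps '[{"dx":-2,"dy":3.5,"dz":0,"ax":0,"ay":0,"az":0,"gripper":0},{"dx":-4,"dy":7,"dz":0,"ax":0,"ay":0,"az":0,"gripper":0},{"dx":-6,"dy":10,"dz":-2,"ax":0,"ay":0,"az":0,"gripper":0},{"dx":-6.6,"dy":12,"dz":-4.5,"ax":0,"ay":0,"az":0,"gripper":0},{"dx":-6.6,"dy":12,"dz":-8,"ax":0,"ay":0,"az":0,"gripper":0},{"dx":-6.6,"dy":12,"dz":-11,"ax":0,"ay":0,"az":0,"gripper":0},{"dx":-6.6,"dy":12,"dz":-12.1,"ax":0,"ay":0,"az":0,"gripper":0},{"dx":-6.6,"dy":13,"dz":-12.1,"ax":0,"ay":0,"az":0,"gripper":0},{"dx":-6.6,"dy":14,"dz":-12.1,"ax":0,"ay":0,"az":0,"gripper":0},{"dx":-6.6,"dy":14.4,"dz":-12.1,"ax":0,"ay":0,"az":0,"gripper":0},{"dx":-6.6,"dy":14.4,"dz":-12.1,"ax":0,"ay":0,"az":0,"gripper":0},{"dx":-6.6,"dy":14.4,"dz":-12.1,"ax":0,"ay":0,"az":0,"gripper":0}]'

```text
time: 6.58
ee_pos: [0.573, 0.1596, 0.0782]
tcp_rot: [0.707, -0.706, 0.03, -0.033]
contact_force: [-0.9, 0.1, -0.7]
finger_gap: 0.0002
```

```bash
cat > ball.py <<'E'
import sys
from h import *
h=np.array([.6157,.1666])
def spoke(c,b):
    g=c['color'][b[1]:b[3],b[0]:b[2]].max(2)<45
    n,l,s,ce=cv2.connectedComponentsWithStats(g.astype(np.uint8));i=1+s[1:,4].argmax()
    p=ray(c,ce[i][0]+b[0],ce[i][1]+b[1],.086);d=p[:2]-h
    return p.round(4),s[i],np.degrees(np.arctan2(d[1],d[0]))%360,np.hypot(*d)
E
python3 - <<'E'
from ball import *
c=grab('wrist','wrist6')
s=sense();print(s['time'],s['ee_pos'],s['contact_force'])
q=proj(c,[.553,.186,.086]);print(q)
x,y=map(int,q);print(spoke(c,(x-28,y-28,x+28,y+28)))
E
```

```text
6.6333 [0.57317637 0.15937011 0.07817233] [-0.11786338  0.17202937 -0.15117287]
[373.83369703 227.44289021]
(array([0.5536, 0.1881, 0.086 ]), array([  13,   10,   42,   41, 1265], dtype=int32), np.float64(160.91794173575684), np.float64(0.06568510954757177))
```

View pics/wrist6.png

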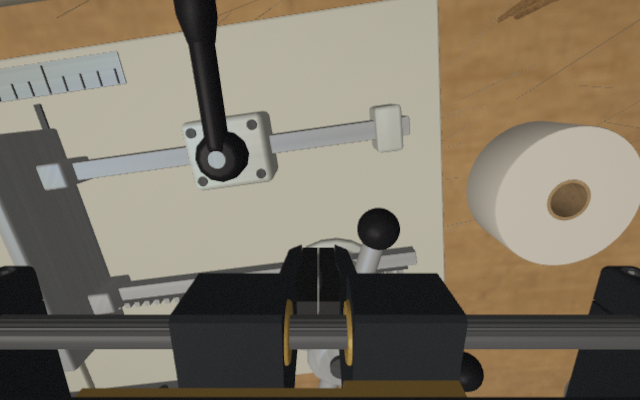

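Emit:
jog_arm --steps '[{"dx":0,"dy":0.2,"dz":0,"ax":0,"ay":0,"az":0,"gripper":0},{"dx":0,"dy":0.2,"dz":0,"ax":0,"ay":0,"az":0,"gripper":0},{"dx":0,"dy":0.2,"dz":0,"ax":0,"ay":0,"az":0,"gripper":0}]'

```text
time: 6.88
ee_pos: [0.5736, 0.161, 0.0788]
tcp_rot: [0.707, -0.706, 0.029, -0.034]
contact_force: [-1.5, -2.6, 1.3]
finger_gap: 0.0006
```

Run:
```python
from ball import *
c=grab('wrist','wrist7')
s=sense();print(s['time'],s['ee_pos'],s['contact_force'])
q=proj(c,[.5538,.19,.086]);print(q)
x,y=map(int,q);print(spoke(c,(x-28,y-28,x+28,y+28)))
```

```text
6.9333 [0.57361085 0.16100432 0.07872366] [-1.45060037 -3.47419055  1.64076523]
[379.44899782 226.85498796]
(array([0.5542, 0.1898, 0.086 ]), array([   8,   10,   41,   41, 1268], dtype=int32), np.float64(159.34952613129295), np.float64(0.06571135169663876))
```

Emit:
jog_arm --steps '[{"dx":0,"dy":0.1,"dz":0,"ax":0,"ay":0,"az":0,"gripper":0},{"dx":0,"dy":0.1,"dz":0,"ax":0,"ay":0,"az":0,"gripper":0},{"dx":0,"dy":-1,"dz":0,"ax":0,"ay":0,"az":0,"gripper":0},{"dx":0,"dy":-3,"dz":1,"ax":0,"ay":0,"az":0,"gripper":0},{"dx":1,"dy":-6,"dz":4,"ax":0,"ay":0,"az":0,"gripper":0},{"dx":3,"dy":-9,"dz":7,"ax":0,"ay":0,"az":0,"gripper":0},{"dx":5,"dy":-12,"dz":10,"ax":0,"ay":0,"az":0,"gripper":0},{"dx":6.5,"dy":-15,"dz":12,"ax":0,"ay":0,"az":0,"gripper":0},{"dx":6.5,"dy":-16.5,"dz":12,"ax":0,"ay":0,"az":0,"gripper":0},{"dx":6.5,"dy":-16.5,"dz":12,"ax":0,"ay":0,"az":0,"gripper":0},{"dx":6.5,"dy":-16.5,"dz":12,"ax":0,"ay":0,"az":0,"gripper":0}]'

```text
time: 7.85
ee_pos: [0.6391, -0.0052, 0.1991]
tcp_rot: [0.707, -0.706, 0.03, -0.035]
contact_force: [-0.1, -0.4, 0.2]
finger_gap: 0.0005
```

Run:
```python
from ball import *
from gap import gapm
c=grab('wrist','wrist8')
s=sense();print(s['time'],s['ee_pos'],s['contact_force'],c['extrinsics'][:3,3])
for p in ([.5548,.191],[.592,.105],[.677,.142],[.64,.228]):
    x,y=map(int,proj(c,p+[.086]));print(x,y);print(spoke(c,(x-18,y-18,x+18,y+18)))
```

```text
7.9 [ 0.63818568 -0.00395863  0.19812079] [-1.2019958   0.92347176  0.14064115] [0.56169539 0.00107244 0.34478299]
577 62
(array([0.5537, 0.1909, 0.086 ]), array([  3,   5,  32,  26, 596], dtype=int32), np.float64(158.60331836100553), np.float64(0.06663285367408558))
456 126
(array([0.5925, 0.1053, 0.086 ]), array([  6,   7,  26,  24, 461], dtype=int32), np.float64(249.26680418143624), np.float64(0.06555209603456491))
497 225
(array([0.6783, 0.1432, 0.086 ]), array([  8,   9,  24,  21, 364], dtype=int32), np.float64(339.4725712517268), np.float64(0.06679228847888183))
609 172
(array([0.6403, 0.231 , 0.086 ]), array([  5,   8,  30,  22, 402], dtype=int32), np.float64(69.09721618927252), np.float64(0.06896107322790104))
```

View pics/wrist8.png

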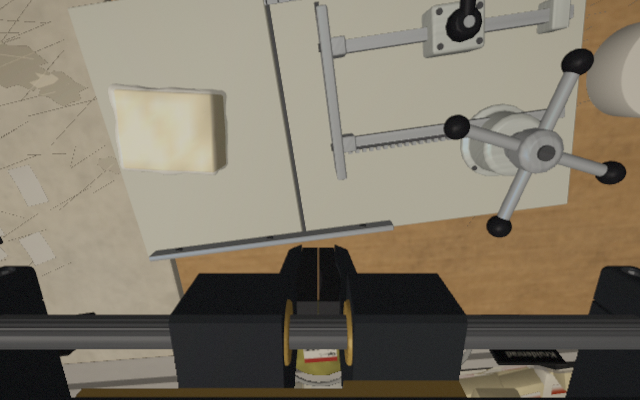

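Run:
```python
from gap import gapm
from h import *
for w in (5,7,9): gapm('wrist8',range(12,172,3),((20,270),(225,302)),((10,317),(175,338)),w=w)
im=load('wrist8')['color'][:,:,::-1]
cv2.imwrite('pics/w8z.png',cv2.resize(im[0:190,250:370],None,fx=4,fy=3.1,interpolation=cv2.INTER_CUBIC))
```

```text
gap median 38.53 mm sd 0.23 groove sd 0.04 yaw 2.70 camy 0.001072437593720893 plate y 0.007160467989772625
gap median 38.62 mm sd 0.23 groove sd 0.03 yaw 2.71 camy 0.001072437593720893 plate y 0.007160467989772625
gap median 38.63 mm sd 0.22 groove sd 0.03 yaw 2.72 camy 0.001072437593720893 plate y 0.007160467989772625
```

View pics/w8z.png

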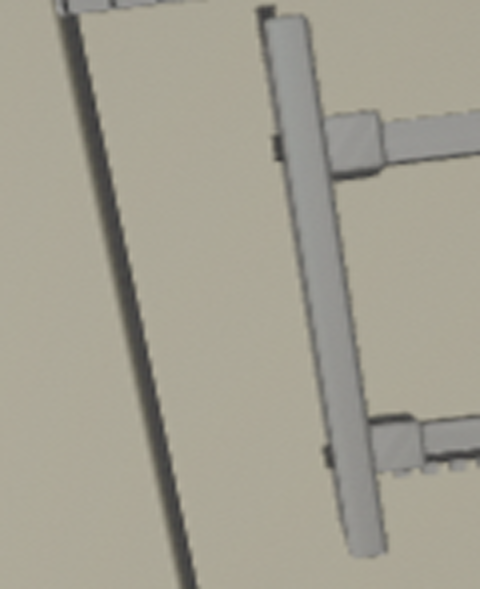

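Emit:
jog_arm --steps '[{"dx":0,"dy":2,"dz":-2,"ax":0,"ay":0,"az":0,"gripper":0},{"dx":0,"dy":2,"dz":-2,"ax":0,"ay":0,"az":0,"gripper":0},{"dx":0,"dy":2,"dz":-2,"ax":0,"ay":0,"az":0,"gripper":0}]'

```text
time: 8.15
ee_pos: [0.6362, 0.0182, 0.1758]
tcp_rot: [0.707, -0.706, 0.031, -0.031]
contact_force: [-0.6, -0.4, 0.2]
finger_gap: 0.0002
```

Run:
```python
from h import *
c=grab('wrist','wrist9')
s=sense();print(s['time'],s['ee_pos'],s['contact_force'],c['extrinsics'][:3,3])
im=c['color'][:,:,::-1]
cv2.imwrite('pics/w9z.png',cv2.resize(im[0:190,220:350],None,fx=4,fy=3.1,interpolation=cv2.INTER_CUBIC))
```

```text
8.2 [0.63713258 0.01740869 0.17706232] [-0.28628547 -0.09208514 -0.46982038] [0.55978222 0.02394136 0.32206541]
```

View pics/w9z.png

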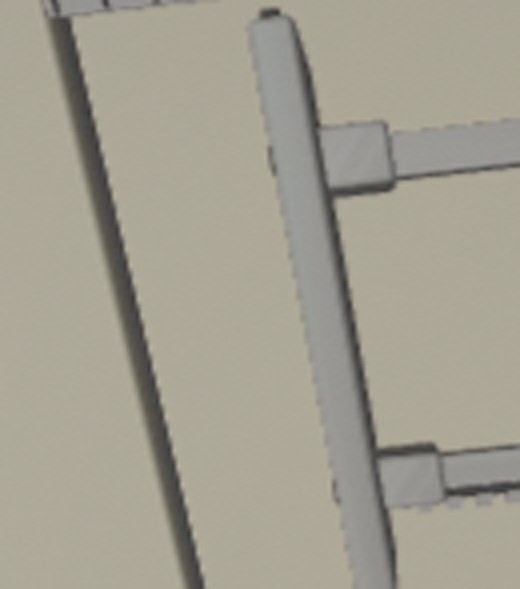

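Run:
```python
from gap import gapm
from h import *
for w in (5,7,9): gapm('wrist9',range(20,178,3),((6.5,235),(187,268)),((10,282),(180,307.5)),w=w)
c=load('wrist9')
g=[ray(c,235+(u*33/180.5),6.5+u,.025) for u in (20,160)]
print(np.round(g,4), c['depth'][100,285:310].round(3))
print('z',dep(c,298,100),dep(c,275,100))
```

```text
gap median 39.35 mm sd 0.20 groove sd 0.06 yaw 2.68 camy 0.023941357227486082 plate y 0.008038792642295341
gap median 39.48 mm sd 0.20 groove sd 0.05 yaw 2.71 camy 0.023941357227486082 plate y 0.008038792642295341
gap median 39.52 mm sd 0.20 groove sd 0.04 yaw 2.73 camy 0.023941357227486082 plate y 0.008038792642295341
[[ 0.4975 -0.034   0.025 ]
 [ 0.6128 -0.0289  0.025 ]] [0.284 0.284 0.283 0.284 0.283 0.283 0.284 0.284 0.285 0.284 0.236 0.235
 0.233 0.235 0.234 0.236 0.234 0.234 0.234 0.233 0.234 0.237 0.256 0.283
 0.284]
z [0.55831824 0.01050006 0.07544444] [ 0.55630265 -0.01188758  0.02511761]
```

Emit:
jog_arm --steps '[{"dx":-2,"dy":3.5,"dz":1,"ax":0,"ay":0,"az":0,"gripper":0},{"dx":-4,"dy":7,"dz":1,"ax":0,"ay":0,"az":0,"gripper":0},{"dx":-6,"dy":10,"dz":0,"ax":0,"ay":0,"az":0,"gripper":0},{"dx":-6.4,"dy":12,"dz":-2.5,"ax":0,"ay":0,"az":0,"gripper":0},{"dx":-6.4,"dy":12,"dz":-6,"ax":0,"ay":0,"az":0,"gripper":0},{"dx":-6.4,"dy":12,"dz":-9,"ax":0,"ay":0,"az":0,"gripper":0},{"dx":-6.4,"dy":12,"dz":-9.9,"ax":0,"ay":0,"az":0,"gripper":0},{"dx":-6.4,"dy":13,"dz":-9.9,"ax":0,"ay":0,"az":0,"gripper":0},{"dx":-6.4,"dy":14,"dz":-9.9,"ax":0,"ay":0,"az":0,"gripper":0},{"dx":-6.4,"dy":14.3,"dz":-9.9,"ax":0,"ay":0,"az":0,"gripper":0},{"dx":-6.4,"dy":14.5,"dz":-9.9,"ax":0,"ay":0,"az":0,"gripper":0},{"dx":-6.4,"dy":14.5,"dz":-9.9,"ax":0,"ay":0,"az":0,"gripper":0}]'

```text
time: 9.2
ee_pos: [0.5747, 0.1624, 0.08]
tcp_rot: [0.707, -0.706, 0.029, -0.033]
contact_force: [0.0, -3.1, 1.5]
finger_gap: 0.0005
```

Run:
```python
from ball import *
c=grab('wrist','wrist10')
s=sense();print(s['time'],s['ee_pos'],s['contact_force'])
x,y=map(int,proj(c,[.5545,.1912,.086]))
print(spoke(c,(x-28,y-28,x+28,y+28)))
```

```text
9.25 [0.57458751 0.16235768 0.07989571] [ 0.28243478 -2.56780447  1.53375961]
(array([0.5555, 0.193 , 0.086 ]), array([  12,   10,   42,   41, 1236], dtype=int32), np.float64(156.3019188455144), np.float64(0.06572602933618077))
```

Emit:
jog_arm --steps '[{"dx":0,"dy":-1,"dz":0,"ax":0,"ay":0,"az":0,"gripper":0},{"dx":0,"dy":-3,"dz":2,"ax":0,"ay":0,"az":0,"gripper":0},{"dx":1,"dy":-5.5,"dz":5,"ax":0,"ay":0,"az":0,"gripper":0},{"dx":3,"dy":-8.5,"dz":7,"ax":0,"ay":0,"az":0,"gripper":0},{"dx":5,"dy":-11.5,"dz":9,"ax":0,"ay":0,"az":0,"gripper":0},{"dx":6.2,"dy":-14,"dz":9.7,"ax":0,"ay":0,"az":0,"gripper":0},{"dx":6.2,"dy":-14.5,"dz":9.7,"ax":0,"ay":0,"az":0,"gripper":0},{"dx":6.2,"dy":-14.5,"dz":9.7,"ax":0,"ay":0,"az":0,"gripper":0}]'

```text
time: 9.92
ee_pos: [0.6374, 0.0149, 0.178]
tcp_rot: [0.707, -0.706, 0.029, -0.035]
contact_force: [0.3, 0.1, 0.2]
finger_gap: 0.0004
```

Run:
```python
from ball import *
from gap import gapm
c=grab('wrist','wrist11')
s=sense();print(s['time'],s['ee_pos'],s['contact_force'],c['extrinsics'][:3,3])
im=c['color'][:,:,::-1]
cv2.imwrite('pics/w11z.png',cv2.resize(im[0:190,220:350],None,fx=4,fy=3.1,interpolation=cv2.INTER_CUBIC))
A=[]
for p in ([.555,.192],[.591,.106],[.677,.142],[.641,.229]):
    x,y=map(int,proj(c,p+[.086]));r=spoke(c,(x-18,y-18,x+18,y+18));print(x,y,r);A.append(r[2]%90)
print(np.mean(A),np.mean(A[:3]))
c9=load('wrist9')
for e in (c9,c):
  E=[]
  for p in ([.555,.192],[.591,.106],[.677,.142]):
    x,y=map(int,proj(e,p+[.086]));E.append(spoke(e,(x-20,y-20,x+20,y+20))[2]%90)
  print(E,np.mean(E))
e0=proj(c,[.5,.0097,.077]);e1=proj(c,[.62,.0153,.077]);g0=proj(c,[.5,-.0339,.025]);g1=proj(c,[.62,-.0286,.025])
print(e0,e1,g0,g1)
lo=int(max(e0[1],g0[1],15));hi=int(min(e1[1],g1[1]))
f=lambda q:(q[1],q[0])
for w in(5,7,9): gapm('wrist11',range(lo+3,hi-3,3),(f(g0),f(g1)),(f(e0),f(e1)),w=w)
```

```text
9.9667 [0.63628751 0.01654983 0.17691296] [-0.57456523  0.45107692  0.14137229] [0.55991521 0.02103622 0.3236581 ]
571 65 (array([0.5547, 0.1931, 0.086 ]), array([  4,   5,  32,  28, 672], dtype=int32), np.float64(156.48986620388055), np.float64(0.0665412565913081))
440 132 (array([0.59  , 0.1062, 0.086 ]), array([  6,   4,  27,  26, 532], dtype=int32), np.float64(246.935965839161), np.float64(0.06559576412205496))
484 239 (array([0.6773, 0.1407, 0.086 ]), array([  5,   7,  26,  23, 423], dtype=int32), np.float64(337.20547652194284), np.float64(0.06678363155028834))
605 185 (array([0.6429, 0.23  , 0.086 ]), array([  2,   8,  32,  24, 458], dtype=int32), np.float64(66.78015194505384), np.float64(0.06896921667660659))
66.85286512750956 66.8771028549948
[np.float64(68.60850272728348), np.float64(69.26403030421653), np.float64(69.57258636546965)] 69.14837313232321
[np.float64(66.2485789782329), np.float64(66.93596583916101), np.float64(67.20547652194284)] 66.79667377977891
[291.57025856   3.95549006] [316.78105491 180.26650726] [242.81571829  26.79273862] [269.29477531 171.0326086 ]
gap median 41.91 mm sd 1.59 groove sd 0.06 yaw 2.67 camy 0.02103621504743315 plate y 0.011440846556972436
gap median 42.02 mm sd 1.59 groove sd 0.04 yaw 2.70 camy 0.02103621504743315 plate y 0.011440846556972436
gap median 42.04 mm sd 1.59 groove sd 0.04 yaw 2.72 camy 0.02103621504743315 plate y 0.011440846556972436
```

View pics/w11z.png

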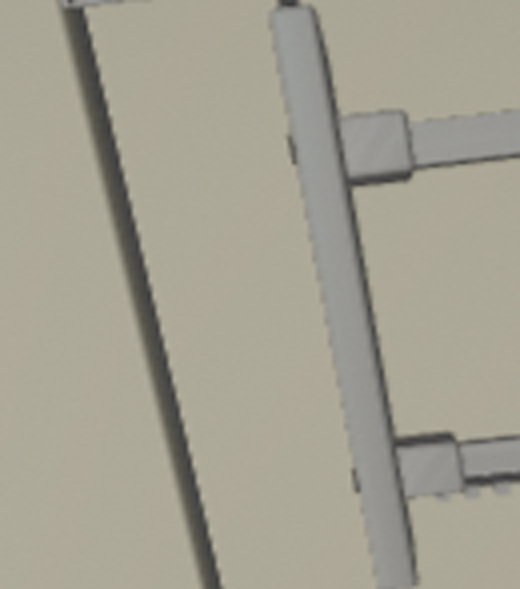

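Run:
```python
from gap import gapm
for w in (5,7,9): gapm('wrist11',range(15,180,3),((3,236.5),(187,274)),((9.7,288),(187,314.2)),w=w)
```

```text
gap median 40.12 mm sd 0.23 groove sd 0.06 yaw 2.67 camy 0.02103621504743315 plate y 0.008839156027638987
gap median 40.26 mm sd 0.23 groove sd 0.05 yaw 2.70 camy 0.02103621504743315 plate y 0.008839156027638987
gap median 40.29 mm sd 0.23 groove sd 0.04 yaw 2.73 camy 0.02103621504743315 plate y 0.008839156027638987
```

Emit:
jog_arm --steps '[{"dx":-3.5,"dy":1.2,"dz":0,"ax":0,"ay":0,"az":0,"gripper":0},{"dx":-7,"dy":2.4,"dz":0,"ax":0,"ay":0,"az":0,"gripper":0},{"dx":-10.5,"dy":3.6,"dz":0,"ax":0,"ay":0,"az":0,"gripper":0},{"dx":-14,"dy":4.8,"dz":-1,"ax":0,"ay":0,"az":0,"gripper":0},{"dx":-17,"dy":6,"dz":-3,"ax":0,"ay":0,"az":0,"gripper":0},{"dx":-17.6,"dy":6.2,"dz":-6,"ax":0,"ay":0,"az":0,"gripper":0},{"dx":-17.6,"dy":6.2,"dz":-9,"ax":0,"ay":0,"az":0,"gripper":0},{"dx":-17.6,"dy":6.2,"dz":-11.6,"ax":0,"ay":0,"az":0,"gripper":0},{"dx":-17.6,"dy":6.2,"dz":-11.6,"ax":0,"ay":0,"az":0,"gripper":0}]'

```text
time: 10.72
ee_pos: [0.4545, 0.0803, 0.056]
tcp_rot: [0.708, -0.705, 0.033, -0.029]
contact_force: [-1.5, 0.6, -0.1]
finger_gap: 0.0004
```

Run:
```python
from h import *
c=grab('wrist','wrist12');c=grab('scene','scene12')
s=sense();print(s['time'],s['ee_pos'],s['contact_force'])
```

```text
10.8167 [0.45850443 0.0795872  0.06022231] [-0.09314508  0.08172055 -0.45196472]
```

View pics/wrist12.png

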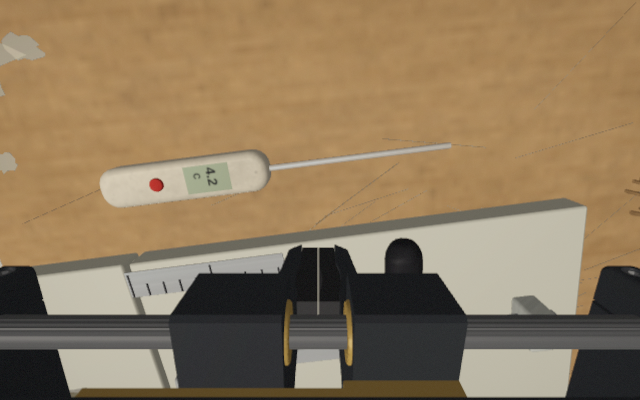

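Emit:
jog_arm --steps '[{"dx":0,"dy":1.4,"dz":0,"ax":0,"ay":0,"az":0,"gripper":0},{"dx":-0.2,"dy":2.9,"dz":0,"ax":0,"ay":0,"az":0,"gripper":0},{"dx":-0.3,"dy":4.4,"dz":0,"ax":0,"ay":0,"az":0,"gripper":0},{"dx":0,"dy":6,"dz":0,"ax":0,"ay":0,"az":0,"gripper":0},{"dx":0.5,"dy":6.9,"dz":0,"ax":0,"ay":0,"az":0,"gripper":0},{"dx":1.1,"dy":7.7,"dz":0,"ax":0,"ay":0,"az":0,"gripper":0},{"dx":1.8,"dy":8.4,"dz":0,"ax":0,"ay":0,"az":0,"gripper":0},{"dx":2.6,"dy":9,"dz":0,"ax":0,"ay":0,"az":0,"gripper":0},{"dx":3.4,"dy":9.4,"dz":0,"ax":0,"ay":0,"az":0,"gripper":0},{"dx":4,"dy":9.6,"dz":0,"ax":0,"ay":0,"az":0,"gripper":0},{"dx":4.4,"dy":9.7,"dz":0,"ax":0,"ay":0,"az":0,"gripper":0},{"dx":4.6,"dy":9.7,"dz":0,"ax":0,"ay":0,"az":0,"gripper":0}]'

```text
time: 11.82
ee_pos: [0.4971, 0.1759, 0.0581]
tcp_rot: [-0.706, 0.706, -0.037, 0.025]
contact_force: [-32.0, -5.4, 21.9]
finger_gap: 0.0001
```

Run:
```python
from h import *
c=grab('wrist','wrist13')
s=sense();print(s['time'],s['ee_pos'],s['contact_force'])
```

```text
11.8667 [0.49692471 0.17595048 0.05802409] [-27.60702583  -5.00139444  16.73180189]
```

View pics/wrist13.png

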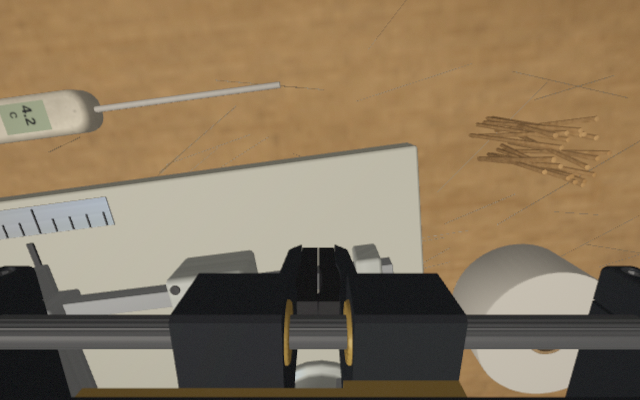

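Emit:
jog_arm --steps '[{"dx":-1.5,"dy":0,"dz":0.3,"ax":0,"ay":0,"az":0,"gripper":0},{"dx":-3,"dy":-0.5,"dz":2,"ax":0,"ay":0,"az":-2,"gripper":0},{"dx":-3,"dy":-1.5,"dz":5.5,"ax":0,"ay":0,"az":-9,"gripper":0},{"dx":-2,"dy":-3,"dz":9,"ax":0,"ay":0,"az":-16,"gripper":0},{"dx":-1,"dy":-5,"dz":12,"ax":0,"ay":0,"az":-23,"gripper":0},{"dx":0,"dy":-7,"dz":15,"ax":0,"ay":0,"az":-30,"gripper":0.2},{"dx":1,"dy":-9,"dz":18,"ax":0,"ay":0,"az":-37,"gripper":0.4},{"dx":2,"dy":-11,"dz":20,"ax":0,"ay":0,"az":-44,"gripper":0.4},{"dx":3,"dy":-13,"dz":22,"ax":0,"ay":0,"az":-51,"gripper":0.4},{"dx":3,"dy":-14,"dz":22,"ax":0,"ay":0,"az":-58,"gripper":0.4},{"dx":3,"dy":-15,"dz":22,"ax":0,"ay":0,"az":-65,"gripper":0.4},{"dx":3,"dy":-15,"dz":22,"ax":0,"ay":0,"az":-72,"gripper":0.4}]'

```text
time: 12.87
ee_pos: [0.5284, 0.0239, 0.2789]
tcp_rot: [0.556, -0.548, 0.447, -0.438]
contact_force: [-0.0, -0.2, 0.2]
finger_gap: 0.0356
```

Run:
```python
from h import *
c=grab('wrist','wrist14')
s=sense();print(s['time'],s['ee_pos'],s['tcp_rot'],s['contact_force'],s['finger_gap'],c['extrinsics'][:3,3])
```

```text
12.9167 [0.52812583 0.02473269 0.2785879 ] [ 0.55402103 -0.54590389  0.44880566 -0.44002627] [-0.95167186  0.16258181 -0.87691539] 0.035636079751326724 [0.51216315 0.0959074  0.42634991]
```

View pics/wrist14.png

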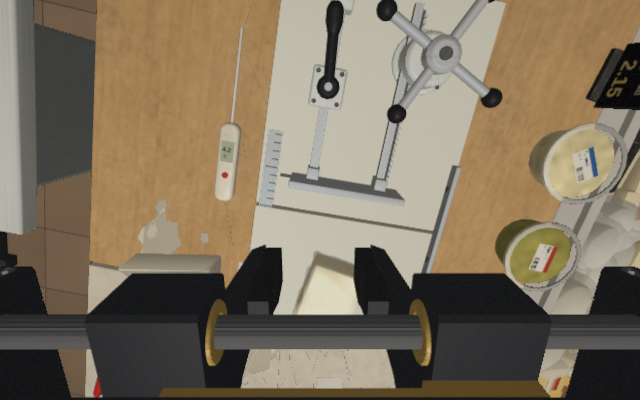

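Run:
```python
from ball import *
c=load('wrist14')
a=ray(c,328,87,.074);b=ray(c,336,4,.070);print(a,b,np.degrees(np.arctan2(b[1]-a[1],b[0]-a[0])))
A=[]
for p in ([.555,.192],[.591,.106],[.677,.142]):
    x,y=map(int,proj(c,p+[.086]));r=spoke(c,(max(x-18,0),max(y-18,0),x+18,y+18));print(x,y,r);A.append(r[2]%90)
print(np.mean(A))
im=c['color'][:,:,::-1]
cv2.imwrite('pics/w14z.png',cv2.resize(im[0:250,240:480],None,fx=3,fy=2.4,interpolation=cv2.INTER_CUBIC))
```

```text
[0.51850313 0.11617621 0.074     ] [0.50914938 0.19104694 0.07      ] 97.12118238167535
385 9 (array([0.5552, 0.1928, 0.086 ]), array([ 10,   0,  20,  21, 302], dtype=int32), np.float64(156.59110243662516), np.float64(0.06591950776930999))
397 113 (array([0.59  , 0.1061, 0.086 ]), array([  9,  10,  18,  18, 233], dtype=int32), np.float64(246.9762670449171), np.float64(0.06578217015974318))
491 96 (array([0.6777, 0.1406, 0.086 ]), array([  9,  11,  20,  18, 241], dtype=int32), np.float64(337.23794853629533), np.float64(0.06724923762225296))
66.93510600594587
```

View pics/w14z.png

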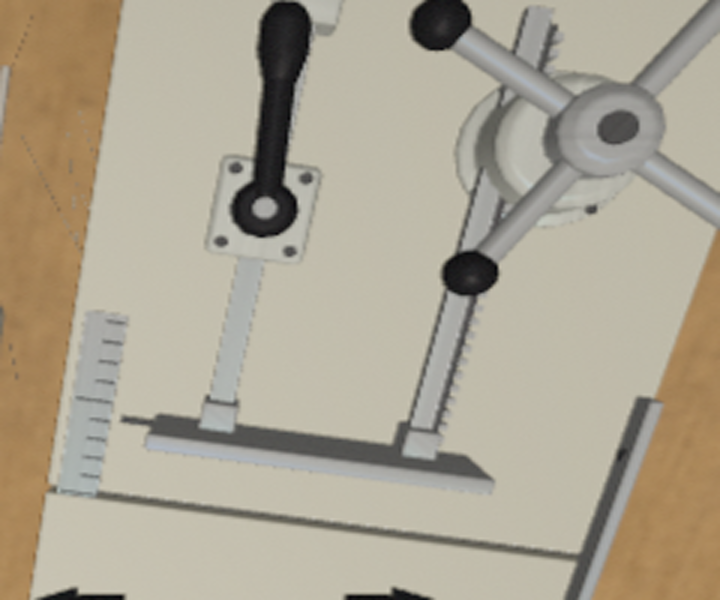

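Run:
```python
from ball import *
for tag in ('wrist8','wrist9','wrist2','wrist14'):
    c=load(tag)
    K=c['camera_matrix'];E=c['extrinsics'];v,u=np.mgrid[:400,:640]
    W=(np.stack([(u-K[0,2])/K[0,0],(v-K[1,2])/K[1,1],np.ones_like(u)],-1)*c['depth'][...,None])@E[:3,:3].T+E[:3,3]
    for y in (.03,.06,.08,.15,.175,.19,.2,.21,.22):
        m=(abs(W[...,1]-y)<.002)&(W[...,0]>.47)&(W[...,0]<.56)&(W[...,2]>.03)&(W[...,2]<.13)&(c['depth']>0)
        if m.sum()>2: q=W[m]; print(tag,y,m.sum(),'x',q[:,0].min().round(4),q[:,0].max().round(4),'z',np.percentile(q[:,2],[5,50,95]).round(4))
c=load('wrist14')
g=(c['color'][0:105,310:352].max(2)<60).astype(np.uint8)
vv,uu=np.nonzero(g);P=np.array([ray(c,a+310,b,.068)[:2] for a,b in zip(uu,vv)])
for y in np.arange(.1,.21,.008):
    q=P[abs(P[:,1]-y)<.004]
    if len(q)>3: print('lever y%.3f x %.4f..%.4f mid %.4f'%(y,q[:,0].min(),q[:,0].max(),(q[:,0].min()+q[:,0].max())/2))
```

```text
wrist8 0.03 62 x 0.5172 0.5271 z [0.0398 0.0421 0.0432]
wrist8 0.06 67 x 0.5159 0.5256 z [0.0378 0.0422 0.0434]
wrist8 0.08 65 x 0.5146 0.5248 z [0.0404 0.0419 0.0433]
wrist8 0.15 71 x 0.5115 0.5215 z [0.0396 0.0421 0.0431]
wrist8 0.175 76 x 0.5101 0.5203 z [0.0379 0.0421 0.0434]
wrist8 0.19 199 x 0.5092 0.56 z [0.0408 0.093  0.096 ]
wrist8 0.2 153 x 0.5057 0.5261 z [0.0451 0.0471 0.0481]
wrist8 0.21 25 x 0.5086 0.5241 z [0.0417 0.0428 0.0464]
wrist9 0.03 78 x 0.517 0.5274 z [0.0391 0.0422 0.0433]
wrist9 0.06 79 x 0.5158 0.5259 z [0.0379 0.0423 0.0433]
wrist9 0.08 78 x 0.5151 0.5248 z [0.0391 0.0421 0.0434]
wrist9 0.15 81 x 0.5114 0.5215 z [0.0376 0.0422 0.0434]
wrist9 0.175 83 x 0.5104 0.5204 z [0.0394 0.0422 0.0432]
wrist9 0.19 248 x 0.5096 0.5599 z [0.0412 0.0932 0.0959]
wrist9 0.2 185 x 0.5042 0.5262 z [0.0447 0.0471 0.0483]
wrist9 0.21 30 x 0.5088 0.5222 z [0.0419 0.0433 0.0462]
wrist2 0.03 21 x 0.5181 0.5266 z [0.041  0.0423 0.0432]
wrist2 0.06 21 x 0.5165 0.5249 z [0.0407 0.0419 0.0433]
wrist2 0.08 22 x 0.515 0.5246 z [0.0401 0.0421 0.0433]
wrist2 0.15 30 x 0.512 0.5212 z [0.0
[... 434 characters left out ...]
5084 0.5208 z [0.0425 0.0727 0.0744]
wrist14 0.175 91 x 0.5017 0.5199 z [0.0424 0.0747 0.0768]
wrist14 0.19 159 x 0.5009 0.5599 z [0.0703 0.0898 0.0955]
wrist14 0.2 58 x 0.5021 0.5594 z [0.0458 0.0473 0.0929]
lever y0.108 x 0.5092..0.5272 mid 0.5182
lever y0.116 x 0.5074..0.5291 mid 0.5182
lever y0.124 x 0.5081..0.5282 mid 0.5182
lever y0.132 x 0.5112..0.5211 mid 0.5161
lever y0.140 x 0.5103..0.5202 mid 0.5152
lever y0.148 x 0.5094..0.5193 mid 0.5143
lever y0.156 x 0.5084..0.5185 mid 0.5135
lever y0.164 x 0.5067..0.5176 mid 0.5122
lever y0.172 x 0.5030..0.5181 mid 0.5106
lever y0.180 x 0.5020..0.5184 mid 0.5102
lever y0.188 x 0.5017..0.5173 mid 0.5095
lever y0.196 x 0.5041..0.5138 mid 0.5089
```

Run:
```python
from h import *
for tag,box in (('wrist3',(325,15,365,150)),('wrist2',(250,80,340,120))):
    c=load(tag)
    g=(c['color'][box[1]:box[3],box[0]:box[2]].max(2)<60).astype(np.uint8)
    vv,uu=np.nonzero(g);P=np.array([ray(c,a+box[0],b+box[1],.068)[:2] for a,b in zip(uu,vv)])
    for x in np.arange(.44,.54,.01):
        q=P[abs(P[:,0]-x)<.004]
        if len(q)>3: print(tag,'x%.3f y %.4f..%.4f mid %.4f'%(x,q[:,1].min(),q[:,1].max(),(q[:,1].min()+q[:,1].max())/2))
print(sense()['moment'])
```

```text
wrist3 x0.440 y 0.1124..0.1251 mid 0.1187
wrist3 x0.450 y 0.1105..0.1264 mid 0.1184
wrist3 x0.460 y 0.1104..0.1265 mid 0.1185
wrist3 x0.470 y 0.1127..0.1243 mid 0.1185
wrist3 x0.480 y 0.1130..0.1229 mid 0.1180
wrist3 x0.490 y 0.1130..0.1227 mid 0.1179
wrist3 x0.500 y 0.1124..0.1223 mid 0.1174
wrist3 x0.510 y 0.1066..0.1269 mid 0.1167
wrist3 x0.520 y 0.1054..0.1282 mid 0.1168
wrist3 x0.530 y 0.1097..0.1236 mid 0.1167
wrist2 x0.440 y 0.1129..0.1236 mid 0.1182
wrist2 x0.450 y 0.1105..0.1260 mid 0.1183
wrist2 x0.460 y 0.1106..0.1249 mid 0.1177
wrist2 x0.470 y 0.1130..0.1226 mid 0.1178
wrist2 x0.480 y 0.1131..0.1215 mid 0.1173
wrist2 x0.490 y 0.1132..0.1216 mid 0.1174
wrist2 x0.500 y 0.1132..0.1217 mid 0.1175
wrist2 x0.510 y 0.1073..0.1265 mid 0.1169
wrist2 x0.520 y 0.1062..0.1277 mid 0.1169
wrist2 x0.530 y 0.1111..0.1230 mid 0.1170
[-0.06669267 -0.14661158 -0.06428484]
```

Emit:
jog_arm --steps '[{"dx":-1.5,"dy":3.5,"dz":-1,"ax":0,"ay":0,"az":-5,"gripper":0},{"dx":-3,"dy":7,"dz":-2.5,"ax":0,"ay":0,"az":-10,"gripper":0},{"dx":-5,"dy":10,"dz":-4.5,"ax":0,"ay":0,"az":-10,"gripper":0},{"dx":-6.3,"dy":13,"dz":-6.5,"ax":0,"ay":0,"az":-10,"gripper":0},{"dx":-6.3,"dy":15.5,"dz":-9.5,"ax":0,"ay":0,"az":-10,"gripper":0},{"dx":-6.3,"dy":15.8,"dz":-13,"ax":0,"ay":0,"az":-10,"gripper":0},{"dx":-6.3,"dy":15.8,"dz":-16.5,"ax":0,"ay":0,"az":-10,"gripper":0},{"dx":-6.3,"dy":15.8,"dz":-19.5,"ax":0,"ay":0,"az":-10,"gripper":0},{"dx":-6.3,"dy":15.8,"dz":-21.6,"ax":0,"ay":0,"az":-10,"gripper":0},{"dx":-6.3,"dy":15.8,"dz":-21.6,"ax":0,"ay":0,"az":-10,"gripper":0},{"dx":-5.3,"dy":15.8,"dz":-21.6,"ax":0,"ay":0,"az":-10,"gripper":0},{"dx":-4.6,"dy":15.8,"dz":-21.6,"ax":0,"ay":0,"az":-10,"gripper":0}]'

```text
time: 13.92
ee_pos: [0.4846, 0.1831, 0.0642]
tcp_rot: [0.515, -0.504, 0.494, -0.487]
contact_force: [0.3, -0.5, 1.0]
finger_gap: 0.0006
```

Run:
```python
from h import *
s=sense();print(s['time'],s['ee_pos'],s['tcp_rot'],s['contact_force'],s['finger_gap'])
```

```text
13.9167 [0.48458533 0.18306938 0.06415688] [ 0.51471364 -0.5041041   0.49378492 -0.48695522] [ 0.29105672 -0.46955102  0.97251817] 0.0005755000422353083
```

Near contact; push on in small steps and watch the force.

Emit:
jog_arm --steps '[{"dx":0.3,"dy":0,"dz":0,"ax":0,"ay":0,"az":0,"gripper":0},{"dx":0.6,"dy":0,"dz":0,"ax":0,"ay":0,"az":0,"gripper":0},{"dx":0.6,"dy":0,"dz":0,"ax":0,"ay":0,"az":0,"gripper":0}]'

```text
time: 14.17
ee_pos: [0.4923, 0.1833, 0.0657]
tcp_rot: [0.516, -0.503, 0.493, -0.487]
contact_force: [0.2, -0.2, 0.3]
finger_gap: 0.0005
```

Emit:
jog_arm --steps '[{"dx":0.2,"dy":0,"dz":-0.3,"ax":0,"ay":0,"az":0,"gripper":0},{"dx":0.4,"dy":0,"dz":-0.4,"ax":0,"ay":0,"az":0,"gripper":0},{"dx":0.6,"dy":0,"dz":-0.4,"ax":0,"ay":0,"az":0,"gripper":0},{"dx":0.6,"dy":0,"dz":-0.4,"ax":0,"ay":0,"az":0,"gripper":0}]'

```text
time: 14.5
ee_pos: [0.4937, 0.1835, 0.0617]
tcp_rot: [0.513, -0.506, 0.495, -0.485]
contact_force: [-21.7, -0.7, 19.2]
finger_gap: 0.0003
```

Run:
```python
from h import *
c=grab('wrist','wrist15')
s=sense();print(s['time'],s['ee_pos'],s['contact_force'],s['finger_gap'])
```

```text
14.55 [0.49375096 0.18345537 0.06169157] [-19.80102615  -0.27962477  19.42687801] 0.00042759664741589133
```

View pics/wrist15.png

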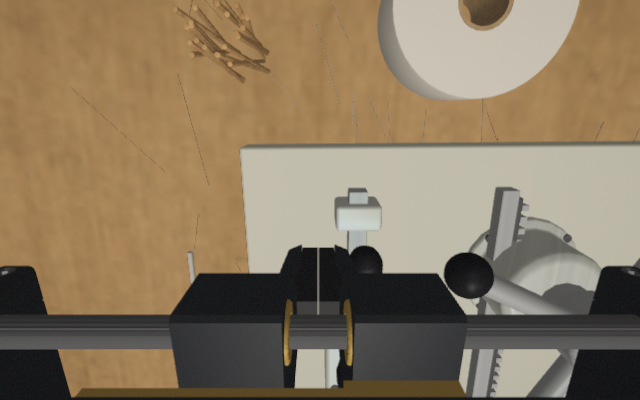

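Run:
```python
from h import *
c=load('wrist15')
b=(340,242,392,290)
g=(c['color'][b[1]:b[3],b[0]:b[2]].max(2)<50).astype(np.uint8)
for v in range(246,272,4):
    r=np.nonzero(c['color'][v,352:395].max(1)<55)[0]+352
    print(v,r.min(),r.max(),ray(c,r.max(),v,.068).round(4),ray(c,r.min(),v,.068).round(4))
```

```text
246 361 366 [0.5156 0.196  0.068 ] [0.5133 0.1959 0.068 ]
250 354 375 [0.5199 0.1941 0.068 ] [0.5102 0.1937 0.068 ]
254 352 378 [0.5215 0.1922 0.068 ] [0.5094 0.1917 0.068 ]
258 352 380 [0.5226 0.1902 0.068 ] [0.5095 0.1896 0.068 ]
262 352 381 [0.5233 0.1881 0.068 ] [0.5097 0.1876 0.068 ]
266 352 381 [0.5235 0.1861 0.068 ] [0.5098 0.1855 0.068 ]
270 352 381 [0.5237 0.184  0.068 ] [0.51   0.1834 0.068 ]
```

Emit:
jog_arm --steps '[{"dx":-1,"dy":0,"dz":0.2,"ax":0,"ay":0,"az":0,"gripper":0},{"dx":-2.5,"dy":0,"dz":1.5,"ax":0,"ay":0,"az":0,"gripper":0},{"dx":-2.5,"dy":-2,"dz":5,"ax":0,"ay":0,"az":0,"gripper":0},{"dx":-1,"dy":-5,"dz":8,"ax":0,"ay":0,"az":0,"gripper":0.4},{"dx":0.5,"dy":-8,"dz":11,"ax":0,"ay":0,"az":0,"gripper":0.4},{"dx":2,"dy":-11,"dz":14,"ax":0,"ay":0,"az":0,"gripper":0.4},{"dx":3.5,"dy":-14,"dz":17,"ax":0,"ay":0,"az":0,"gripper":0.4},{"dx":5,"dy":-17,"dz":20,"ax":0,"ay":0,"az":0,"gripper":0.4},{"dx":5,"dy":-17,"dz":21,"ax":0,"ay":0,"az":0,"gripper":0.4},{"dx":5,"dy":-17,"dz":21,"ax":0,"ay":0,"az":0,"gripper":0.4}]'

```text
time: 15.38
ee_pos: [0.5477, 0.0099, 0.2778]
tcp_rot: [0.514, -0.503, 0.493, -0.489]
contact_force: [0.8, -0.4, 1.3]
finger_gap: 0.0353
```

Run:
```python
from ball import *
c=grab('wrist','wrist16')
s=sense();print(s['time'],s['ee_pos'],s['tcp_rot'],s['contact_force'],s['finger_gap'],c['extrinsics'][:3,3])
x0,y0=map(int,proj(c,[.515,.15,.068]));print(x0,y0)
b=(x0-35,0,x0+35,y0+45)
g=(c['color'][b[1]:b[3],b[0]:b[2]].max(2)<60)
vv,uu=np.nonzero(g);P=np.array([ray(c,a+b[0],d+b[1],.068)[:2] for a,d in zip(uu,vv)])
for y in np.arange(.1,.21,.008):
    q=P[(abs(P[:,1]-y)<.004)&(P[:,0]<.535)]
    if len(q)>3: print('lever y%.3f x %.4f..%.4f mid %.4f'%(y,q[:,0].min(),q[:,0].max(),(q[:,0].min()+q[:,0].max())/2))
A=[]
for p in ([.555,.192],[.591,.106],[.677,.142]):
    x,y=map(int,proj(c,p+[.086]));r=spoke(c,(max(x-18,0),max(y-18,0),x+18,y+18));A.append(r[2]%90)
print(A,np.mean(A))
w=load('wrist1')
print('wedge_b',[ray(w,u,v,z).round(3).tolist() for u,v,z in [(310,278,.06),(310,278,0),(318,305,0.06),(365,300,0.06)]], dep(w,325,290))
```

```text
15.4333 [0.54597752 0.01157843 0.27483878] [ 0.5138279  -0.50430244  0.49385072 -0.48761809] [ 0.76369857 -0.38781418 -0.38014892] 0.035175568135204595 [0.54404285 0.08388054 0.42506665]
287 33
lever y0.108 x 0.5094..0.5286 mid 0.5190
lever y0.116 x 0.5083..0.5295 mid 0.5189
lever y0.124 x 0.5083..0.5284 mid 0.5184
lever y0.132 x 0.5112..0.5212 mid 0.5162
lever y0.140 x 0.5102..0.5201 mid 0.5152
lever y0.148 x 0.5092..0.5190 mid 0.5141
lever y0.156 x 0.5082..0.5179 mid 0.5130
lever y0.164 x 0.5062..0.5169 mid 0.5115
lever y0.172 x 0.5033..0.5177 mid 0.5105
lever y0.180 x 0.5033..0.5176 mid 0.5105
[np.float64(79.71348817506345), np.float64(67.01023063747749), np.float64(67.19923300687458)] 71.30765060647184
wedge_b [[0.508, -0.327, 0.06], [0.506, -0.361, 0.0], [0.522, -0.38, 0.06], [0.604, -0.369, 0.06]] [ 0.53484345 -0.36884361  0.02974886]
```

View pics/wrist16.png

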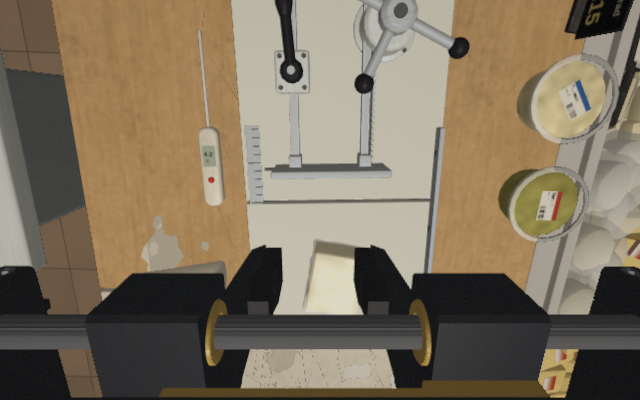

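Run:
```python
from h import *
c=load('wrist15')
print(c['extrinsics'][:3,3])
print('cap',ray(c,337,208,.047),ray(c,380,208,.047),dep(c,340,205),dep(c,378,205),'z',dep(c,358,205))
# bar end
print('ball C',ray(c,468,275,.086))
K=c['camera_matrix'];E=c['extrinsics'];v,u=np.mgrid[:400,:640]
W=(np.stack([(u-K[0,2])/K[0,0],(v-K[1,2])/K[1,1],np.ones_like(u)],-1)*c['depth'][...,None])@E[:3,:3].T+E[:3,3]
for r in (250,256,262,268): print(r,[(q,W[r,q].round(4).tolist()) for q in (357,365,372,379,381)])
s=load('wrist3');print('cap w3',ray(s,428,112,.047),ray(s,452,112,.047))
```

```text
[0.49147426 0.25698583 0.20928202]
cap [0.50262837 0.20735098 0.047     ] [0.52467354 0.20824248 0.047     ] [0.50413781 0.20877592 0.04617969] [0.52372476 0.20947826 0.045882  ] z [0.51353255 0.20883964 0.04512247]
ball C [0.55572282 0.19249219 0.086     ]
250 [(357, [0.5113, 0.1947, 0.0701]), (365, [0.5148, 0.1952, 0.0709]), (372, [0.5181, 0.1952, 0.0705]), (379, [0.5311, 0.175, 0.0247]), (381, [0.5325, 0.1746, 0.0237])]
256 [(357, [0.5112, 0.1928, 0.0724]), (365, [0.5146, 0.1933, 0.0732]), (372, [0.5178, 0.1933, 0.0729]), (379, [0.5216, 0.1921, 0.07]), (381, [0.5324, 0.1715, 0.0257])]
262 [(357, [0.5111, 0.1908, 0.0743]), (365, [0.5146, 0.1911, 0.0747]), (372, [0.5178, 0.1912, 0.0747]), (379, [0.5214, 0.1901, 0.0722]), (381, [0.5225, 0.1898, 0.0713])]
268 [(357, [0.5113, 0.1878, 0.0743]), (365, [0.5146, 0.1889, 0.0762]), (372, [0.5179, 0.1886, 0.0753]), (379, [0.5212, 0.1883, 0.0745]), (381, [0.5225, 0.1875, 0.0729])]
cap w3 [0.51335642 0.18967777 0.047     ] [0.51533102 0.21025555 0.047     ]
```

Emit:
jog_arm --steps '[{"dx":-2,"dy":3.5,"dz":-1,"ax":0,"ay":0,"az":0,"gripper":0},{"dx":-4,"dy":7,"dz":-2.5,"ax":0,"ay":0,"az":0,"gripper":0},{"dx":-6,"dy":10,"dz":-4.5,"ax":0,"ay":0,"az":0,"gripper":0},{"dx":-8.1,"dy":13,"dz":-6.5,"ax":0,"ay":0,"az":0,"gripper":0},{"dx":-8.1,"dy":16,"dz":-9,"ax":0,"ay":0,"az":0,"gripper":0},{"dx":-8.1,"dy":17.1,"dz":-12.5,"ax":0,"ay":0,"az":0,"gripper":0},{"dx":-8.1,"dy":17.1,"dz":-16.5,"ax":0,"ay":0,"az":0,"gripper":0},{"dx":-8.1,"dy":17.1,"dz":-19.5,"ax":0,"ay":0,"az":0,"gripper":0},{"dx":-8.1,"dy":17.1,"dz":-21.3,"ax":0,"ay":0,"az":0,"gripper":0},{"dx":-8.1,"dy":17.1,"dz":-21.3,"ax":0,"ay":0,"az":0,"gripper":0},{"dx":-7.1,"dy":17.1,"dz":-21.3,"ax":0,"ay":0,"az":0,"gripper":0},{"dx":-6.3,"dy":17.1,"dz":-21.3,"ax":0,"ay":0,"az":0,"gripper":0}]'

```text
time: 16.43
ee_pos: [0.4841, 0.183, 0.0628]
tcp_rot: [0.514, -0.504, 0.493, -0.488]
contact_force: [0.4, 0.6, 1.0]
finger_gap: 0.0003
```

Emit:
jog_arm --steps '[{"dx":0.2,"dy":0,"dz":0,"ax":0,"ay":0,"az":0,"gripper":0},{"dx":0.4,"dy":0,"dz":0,"ax":0,"ay":0,"az":0,"gripper":0}]'

```text
time: 16.6
ee_pos: [0.4895, 0.1833, 0.0643]
tcp_rot: [0.515, -0.503, 0.493, -0.488]
contact_force: [-4.6, 1.8, 2.3]
finger_gap: 0.0006
```

Emit:
jog_arm --steps '[{"dx":0.2,"dy":0,"dz":-0.2,"ax":0,"ay":0,"az":0,"gripper":0},{"dx":0.4,"dy":0,"dz":-0.2,"ax":0,"ay":0,"az":0,"gripper":0}]'

```text
time: 16.77
ee_pos: [0.4934, 0.1836, 0.0631]
tcp_rot: [0.515, -0.503, 0.493, -0.488]
contact_force: [-10.6, 1.5, 8.2]
finger_gap: 0.0003
```

Emit:
jog_arm --steps '[{"dx":-0.1,"dy":0,"dz":0,"ax":0,"ay":0,"az":0,"gripper":0},{"dx":-0.15,"dy":0,"dz":0,"ax":0,"ay":0,"az":0,"gripper":0},{"dx":-0.2,"dy":0,"dz":0,"ax":0,"ay":0,"az":0,"gripper":0},{"dx":-0.25,"dy":0,"dz":0,"ax":0,"ay":0,"az":0,"gripper":0}]'

```text
time: 17.1
ee_pos: [0.4914, 0.1835, 0.0633]
tcp_rot: [0.515, -0.503, 0.493, -0.488]
contact_force: [0.4, -0.4, -0.1]
finger_gap: 0.0003
```

```bash
cat > lev.py <<'E'
from h import *
def tipx(tag):
    c=grab('wrist',tag);s=sense();print(s['time'],s['ee_pos'],s['contact_force'])
    for v in (254,262,268):
        r=[u for u in range(352,400) if c['color'][v,u].max()<55]
        print(v,min(r),max(r),ray(c,max(r),v,.068).round(4))
E
python3 -c "from lev import *;tipx('wrist17')"
```

```text
17.15 [0.49114661 0.18347837 0.06323144] [-0.15224353 -1.3255512   0.9406821 ]
254 352 379 [0.52   0.1912 0.068 ]
262 352 382 [0.5218 0.1871 0.068 ]
268 352 381 [0.5216 0.184  0.068 ]
```

Emit:
jog_arm --steps '[{"dx":-0.2,"dy":0,"dz":0,"ax":0,"ay":0,"az":0,"gripper":0},{"dx":-0.4,"dy":0,"dz":0,"ax":0,"ay":0,"az":0,"gripper":0},{"dx":-0.7,"dy":0,"dz":0,"ax":0,"ay":0,"az":0,"gripper":0},{"dx":-1,"dy":0,"dz":0,"ax":0,"ay":0,"az":0,"gripper":0}]'

```text
time: 17.48
ee_pos: [0.4808, 0.1834, 0.0632]
tcp_rot: [0.515, -0.503, 0.493, -0.488]
contact_force: [0.3, -0.7, -0.8]
finger_gap: 0.0002
```

```bash
python3 -c "
from lev import *
tipx('wrist18')
c=load('wrist18')
for v in (254,262,268):
    print(v,''.join('#' if c['color'][v,u].max()<55 else '.' for u in range(335,420)))
"
```

```text
17.5333 [0.4801086  0.18349305 0.06302894] [-0.20599556  0.6661848  -0.91049171]
254 365 392 [0.5155 0.1915 0.068 ]
262 362 395 [0.5174 0.1874 0.068 ]
268 352 395 [0.5177 0.1843 0.068 ]
254 ##############................############################...........................
262 #################..........##################################........................
268 ####################.......##################################........................
```

View pics/wrist18.png

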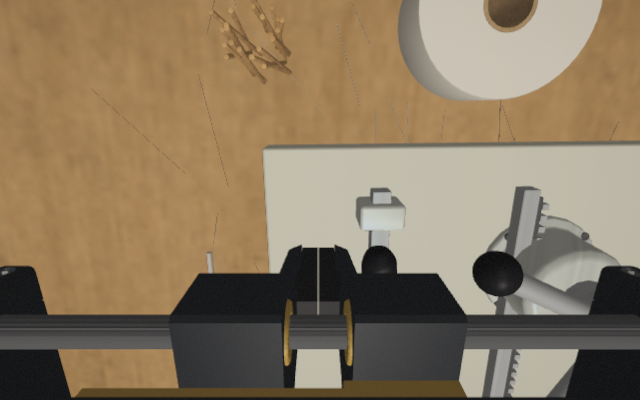

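Emit:
jog_arm --steps '[{"dx":-1,"dy":0,"dz":2,"ax":0,"ay":0,"az":0,"gripper":0},{"dx":-1,"dy":-1,"dz":6,"ax":0,"ay":0,"az":0,"gripper":0},{"dx":0,"dy":-3.5,"dz":9,"ax":0,"ay":0,"az":0,"gripper":0.2},{"dx":1,"dy":-7,"dz":11,"ax":0,"ay":0,"az":0.5,"gripper":0.4},{"dx":2,"dy":-11,"dz":12,"ax":0,"ay":0,"az":0.5,"gripper":0.4},{"dx":3,"dy":-15,"dz":12,"ax":0,"ay":0,"az":0.5,"gripper":0.4},{"dx":4,"dy":-19,"dz":12,"ax":0,"ay":0,"az":0.5,"gripper":0.4},{"dx":5,"dy":-22.8,"dz":12,"ax":0,"ay":0,"az":0.5,"gripper":0.4},{"dx":6,"dy":-26.6,"dz":12,"ax":0,"ay":0,"az":0.5,"gripper":0.4},{"dx":7,"dy":-30.4,"dz":12,"ax":0,"ay":0,"az":0.5,"gripper":0.4},{"dx":8,"dy":-34,"dz":12,"ax":0,"ay":0,"az":0.5,"gripper":0.4},{"dx":9,"dy":-38,"dz":12,"ax":0,"ay":0,"az":0.5,"gripper":0.4}]'

```text
time: 18.53
ee_pos: [0.5701, -0.1979, 0.1829]
tcp_rot: [0.517, -0.505, 0.491, -0.486]
contact_force: [0.4, 1.0, 0.1]
finger_gap: 0.0352
```

Run:
```python
from h import *
c=grab('wrist','wrist19')
s=sense();print(s['time'],s['ee_pos'],s['tcp_rot'],s['contact_force'],s['finger_gap'],c['extrinsics'][:3,3])
```

```text
18.5833 [ 0.57142023 -0.20574733  0.18324252] [ 0.51534056 -0.50530893  0.49043968 -0.48842186] [-1.82295641 -4.54773087  0.4496031 ] 0.035091135973519635 [ 0.56589121 -0.12442251  0.33049114]
```

View pics/wrist19.png

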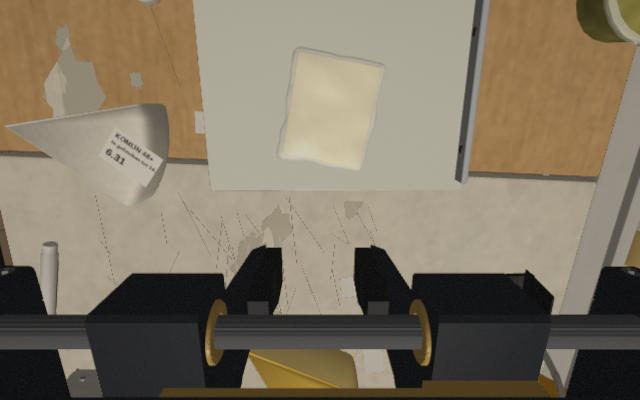

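Run:
```python
from h import *
c=load('wrist19')
P=np.array([ray(c,u,v,.068) for u,v in [(297,48),(383,66),(358,168),(280,156)]]);print(P.round(4),P.mean(0))
print('edge dirs',np.degrees(np.arctan2(*(P[1]-P[0])[1::-1])),np.degrees(np.arctan2(*(P[2]-P[3])[1::-1])))
print('board right edge',ray(c,330,189,.025))
```

```text
[[ 0.5504 -0.0843  0.068 ]
 [ 0.6142 -0.0936  0.068 ]
 [ 0.6018 -0.1703  0.068 ]
 [ 0.5392 -0.1635  0.068 ]] [ 0.57639356 -0.12793934  0.068     ]
edge dirs -8.21977818417883 -6.211664202984797
board right edge [ 0.58269771 -0.19919595  0.025     ]
```

Emit:
jog_arm --steps '[{"dx":0.7,"dy":-0.2,"dz":-3.5,"ax":0,"ay":0,"az":0.5,"gripper":0.4},{"dx":0.7,"dy":-0.2,"dz":-7.5,"ax":0,"ay":0,"az":0.5,"gripper":0.4},{"dx":0.7,"dy":-0.2,"dz":-11,"ax":0,"ay":0,"az":0.5,"gripper":0.4},{"dx":0.7,"dy":-0.2,"dz":-13.5,"ax":0,"ay":0,"az":0.5,"gripper":0.4},{"dx":0.7,"dy":-0.2,"dz":-14.2,"ax":0,"ay":0,"az":0.5,"gripper":0.4},{"dx":0.7,"dy":0.8,"dz":-14.2,"ax":0,"ay":0,"az":0.5,"gripper":0.4},{"dx":0.7,"dy":1.8,"dz":-14.2,"ax":0,"ay":0,"az":0.5,"gripper":0.4},{"dx":0.6,"dy":2.7,"dz":-14.2,"ax":0,"ay":0,"az":0.5,"gripper":0.4},{"dx":0.6,"dy":3.5,"dz":-14.2,"ax":0,"ay":0,"az":0.5,"gripper":0.4},{"dx":0.6,"dy":4.3,"dz":-14.2,"ax":0,"ay":0,"az":0.5,"gripper":0.4},{"dx":0.5,"dy":5.1,"dz":-14.2,"ax":0,"ay":0,"az":0.5,"gripper":0.4},{"dx":0.5,"dy":5.9,"dz":-14.2,"ax":0,"ay":0,"az":0.5,"gripper":0.4}]'

```text
time: 19.58
ee_pos: [0.5772, -0.1464, 0.0426]
tcp_rot: [0.518, -0.507, 0.487, -0.487]
contact_force: [1.3, -2.7, 2.3]
finger_gap: 0.0354
```

Run:
```python
from h import *
c=grab('wrist','wrist20')
s=sense();print(s['time'],s['ee_pos'],s['tcp_rot'],s['contact_force'],s['finger_gap'])
```

```text
19.6333 [ 0.57671547 -0.14465442  0.0420719 ] [ 0.51794705 -0.50739147  0.48782588 -0.48611795] [-0.42147279  1.21310401 -0.26956445] 0.03514060478991601
```

View pics/wrist20.png

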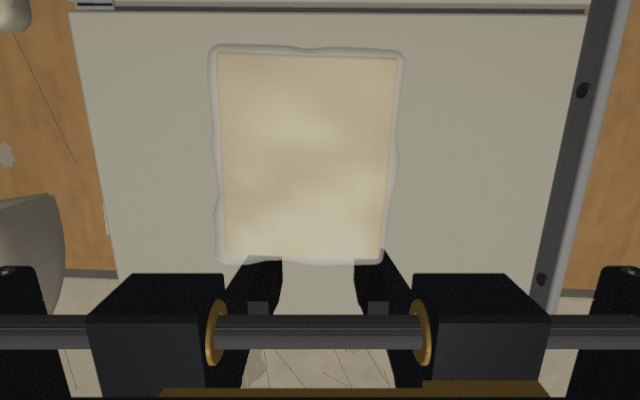

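Emit:
jog_arm --steps '[{"dx":0,"dy":0.8,"dz":-0.1,"ax":0,"ay":0,"az":0,"gripper":0.4},{"dx":-0.1,"dy":1.6,"dz":-0.1,"ax":0,"ay":0,"az":0,"gripper":0.4},{"dx":-0.2,"dy":2.4,"dz":-0.1,"ax":0,"ay":0,"az":0,"gripper":0.4},{"dx":-0.2,"dy":3.2,"dz":-0.1,"ax":0,"ay":0,"az":0,"gripper":0.4},{"dx":-0.3,"dy":4,"dz":-0.1,"ax":0,"ay":0,"az":0,"gripper":0.4},{"dx":-0.3,"dy":4.5,"dz":-0.1,"ax":0,"ay":0,"az":0,"gripper":0.4}]'

```text
time: 20.13
ee_pos: [0.5733, -0.0984, 0.0408]
tcp_rot: [0.518, -0.508, 0.488, -0.486]
contact_force: [0.2, -2.7, 2.5]
finger_gap: 0.0353
```

Run:
```python
from h import *
c=grab('wrist','wrist21')
s=sense();print(s['time'],s['ee_pos'],s['tcp_rot'],s['contact_force'],s['finger_gap'])
```

```text
20.1833 [ 0.57320685 -0.09767682  0.04070935] [ 0.51818472 -0.50757542  0.48812839 -0.48536838] [-0.46895002  0.1427508  -0.01714489] 0.03524310145636595
```

View pics/wrist21.png

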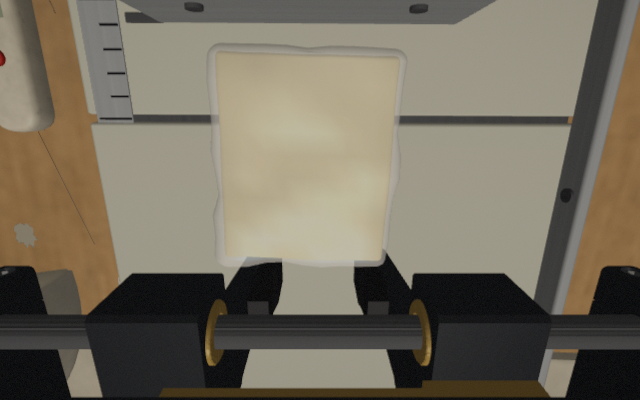

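Emit:
jog_arm --steps '[{"dx":0,"dy":0.3,"dz":0,"ax":0,"ay":0,"az":0,"gripper":0.4},{"dx":0,"dy":0.6,"dz":0,"ax":0,"ay":0,"az":0,"gripper":0.4},{"dx":-0.1,"dy":0.9,"dz":0,"ax":0,"ay":0,"az":0,"gripper":0.4},{"dx":-0.1,"dy":1,"dz":0,"ax":0,"ay":0,"az":0,"gripper":0.4}]'

```text
time: 20.52
ee_pos: [0.572, -0.0873, 0.0406]
tcp_rot: [0.518, -0.508, 0.488, -0.485]
contact_force: [0.7, -2.1, -0.8]
finger_gap: 0.0351
```

Run:
```python
from h import *
c=grab('wrist','wrist22')
s=sense();print(s['time'],s['ee_pos'],s['tcp_rot'],s['contact_force'],s['finger_gap'])
```

```text
20.5667 [ 0.57199018 -0.08724569  0.04057263] [ 0.51819084 -0.50759974  0.48828719 -0.48517665] [ 1.07725274 -0.30274805 -0.567689  ] 0.03519696017919168
```

View pics/wrist22.png

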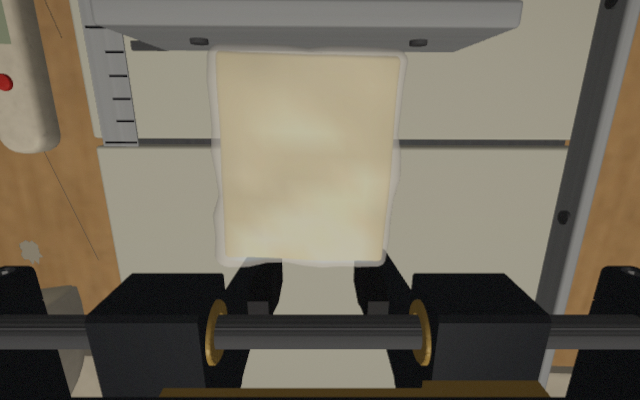

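Run:
```python
from h import *
c=load('wrist22')
for u in (240,310,380): print('cheese front',ray(c,u,50,.068).round(4),ray(c,u,46,.066).round(4), dep(c,u,60).round(4))
for u,v in ((240,28),(400,26)): print('face top',ray(c,u,v,.077).round(4))
for u,v in ((240,48),(400,49)): print('face bottom',ray(c,u,v,.027).round(4))
for u,v in ((150,142),(500,144)): print('groove',ray(c,u,v,.025).round(4))
print('back',ray(c,310,262,.068))
```

```text
cheese front [0.5412 0.0029 0.068 ] [0.5408 0.0044 0.066 ] [0.5408 0.     0.0663]
cheese front [0.5644 0.0041 0.068 ] [0.5643 0.0057 0.066 ] [0.5645 0.0013 0.0661]
cheese front [0.5877 0.0054 0.068 ] [0.5879 0.0069 0.066 ] [0.5881 0.0024 0.0674]
face top [0.5432 0.0078 0.077 ]
face top [0.5915 0.0109 0.077 ]
face bottom [0.5324 0.0092 0.027 ]
face bottom [0.6037 0.0126 0.027 ]
groove [ 0.4878 -0.0347  0.025 ]
groove [ 0.6584 -0.0269  0.025 ]
back [ 0.56796945 -0.07342799  0.068     ]
```

Emit:
jog_arm --steps '[{"dx":0,"dy":0.2,"dz":0,"ax":0,"ay":0,"az":0,"gripper":0.4},{"dx":0,"dy":0.4,"dz":0,"ax":0,"ay":0,"az":0,"gripper":0.4},{"dx":0,"dy":0.4,"dz":0,"ax":0,"ay":0,"az":0,"gripper":0.4}]'

```text
time: 20.82
ee_pos: [0.573, -0.0856, 0.0411]
tcp_rot: [0.518, -0.508, 0.487, -0.487]
contact_force: [1.2, -11.0, -1.1]
finger_gap: 0.0356
```

Run:
```python
from h import *
c=grab('wrist','wrist23')
s=sense();print(s['time'],s['ee_pos'],s['contact_force'])
for u in (240,310,380): print('cheese front',dep(c,u,60).round(4),ray(c,u,46,.066).round(4))
for u,v in ((150,142),(500,144)): print(ray(c,u,v,.025).round(4))
cv2.imwrite('pics/w23z.png',cv2.resize(c['color'][0:200,60:560,::-1],None,fx=1.6,fy=1.6,interpolation=cv2.INTER_CUBIC))
```

```text
20.8667 [ 0.57292329 -0.08558396  0.04102391] [  1.38310242 -10.55263266  -2.40287531]
cheese front [0.5417 0.0018 0.0665] [0.5416 0.0062 0.066 ]
cheese front [0.5653 0.0032 0.0658] [0.5651 0.0075 0.066 ]
cheese front [0.589  0.0043 0.0671] [0.5888 0.0088 0.066 ]
[ 0.4887 -0.0331  0.025 ]
[ 0.6595 -0.0252  0.025 ]
```

View pics/w23z.png

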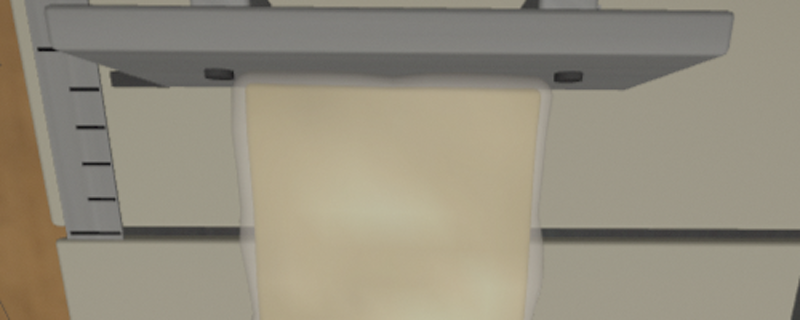

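Emit:
jog_arm --steps '[{"dx":0,"dy":-0.2,"dz":0,"ax":0,"ay":0,"az":0,"gripper":0.4},{"dx":0,"dy":-0.6,"dz":0,"ax":0,"ay":0,"az":0,"gripper":0.4},{"dx":0,"dy":-2,"dz":0,"ax":0,"ay":0,"az":0,"gripper":0.4},{"dx":0,"dy":-4.5,"dz":0.5,"ax":0,"ay":0,"az":0,"gripper":0.4},{"dx":0,"dy":-6.5,"dz":3.5,"ax":0,"ay":0,"az":0,"gripper":0.4},{"dx":0,"dy":-6.5,"dz":7.5,"ax":0,"ay":0,"az":0,"gripper":0.4},{"dx":0,"dy":-6.5,"dz":11.5,"ax":0,"ay":0,"az":0,"gripper":0.4},{"dx":0,"dy":-6.5,"dz":15,"ax":0,"ay":0,"az":0,"gripper":0.4},{"dx":0,"dy":-5.5,"dz":17,"ax":0,"ay":0,"az":0,"gripper":0.4},{"dx":0,"dy":-5.5,"dz":17,"ax":0,"ay":0,"az":0,"gripper":0.4},{"dx":0,"dy":-5.5,"dz":17,"ax":0,"ay":0,"az":0,"gripper":0.4}]'

```text
time: 21.78
ee_pos: [0.5734, -0.1412, 0.2123]
tcp_rot: [0.518, -0.508, 0.486, -0.487]
contact_force: [-0.7, -0.2, 0.0]
finger_gap: 0.0351
```

Run:
```python
from h import *
c=grab('wrist','wrist24')
s=sense();print(s['time'],s['ee_pos'],s['contact_force'],c['extrinsics'][:3,3])
```

```text
21.8333 [ 0.57247228 -0.14084897  0.21038644] [ 0.24847767  0.52388106 -0.47199579] [ 0.56776122 -0.06642972  0.35914357]
```

View pics/wrist24.png

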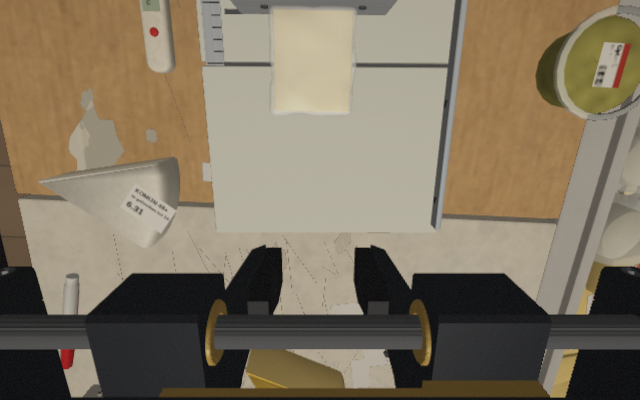

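Emit:
jog_arm --steps '[{"dx":0,"dy":3.5,"dz":1,"ax":0,"ay":0,"az":0,"gripper":0.4},{"dx":0,"dy":7,"dz":2,"ax":0,"ay":0,"az":0,"gripper":0.4},{"dx":0,"dy":10,"dz":4,"ax":0,"ay":0,"az":0,"gripper":0.4},{"dx":0,"dy":10,"dz":4,"ax":0,"ay":0,"az":0,"gripper":0.4},{"dx":0,"dy":10,"dz":4,"ax":0,"ay":0,"az":0,"gripper":0.4}]'

```text
time: 22.25
ee_pos: [0.5722, -0.0398, 0.2493]
tcp_rot: [0.518, -0.509, 0.487, -0.485]
contact_force: [-0.6, 0.3, -0.6]
finger_gap: 0.0351
```

Run:
```python
from h import *
c=grab('wrist','wrist25')
s=sense();print(s['time'],s['ee_pos'],s['contact_force'],c['extrinsics'][:3,3])
b=proj(c,[.555,.01,.07]);print(b)
cv2.imwrite('pics/w25z.png',cv2.resize(c['color'][60:300,200:440,::-1],None,fx=3,fy=2.5,interpolation=cv2.INTER_CUBIC))
```

```text
22.3 [ 0.5718199  -0.04079203  0.2485889 ] [-0.04232379  0.59935022 -0.30735002] [0.56697243 0.03466788 0.39636671]
[301.54264619 129.71177153]
```

View pics/wrist25.png

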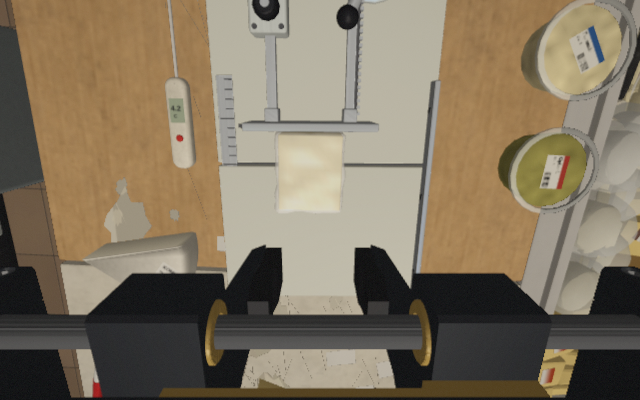

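View pics/w25z.png

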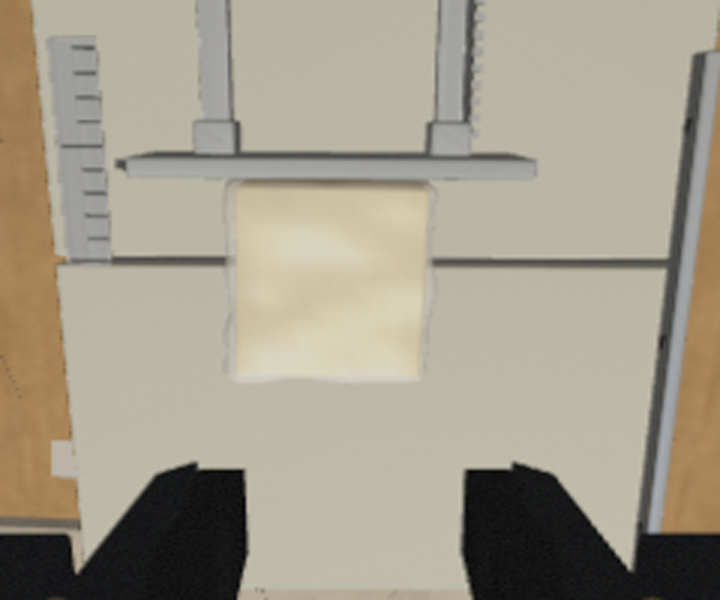

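Run:
```python
from ball import *
c=load('wrist25');g=cv2.GaussianBlur(cv2.cvtColor(c['color'],cv2.COLOR_RGB2GRAY),(0,0),.6).astype(float)
G=[];P=[]
for u in list(range(240,274,2))+list(range(346,418,2)):
    s=np.arange(156,174);v=g[s,u];d=np.clip(np.median(v)-v-8,0,None)
    if d.sum()>5:G.append(ray(c,u,(d*s).sum()/d.sum(),.025)[:2])
for u in list(range(248,270,2))+list(range(350,374,2)):
    s=np.arange(126,138);d=np.diff(g[s,u]);k=np.clip(d.argmax(),1,len(d)-2);y=d[k-1:k+2];o=(y[0]-y[2])/(2*(y[0]-2*y[1]+y[2])+1e-9)
    P.append(ray(c,u,s[0]+k+.5+np.clip(o,-.5,.5),.077)[:2])
G=np.array(G);P=np.array(P)
a,b=np.polyfit(G[:,0],G[:,1],1);n=np.array([-a,1])/np.hypot(a,1);d=(P-[0,b])@n
print('yaw',np.degrees(np.arctan(a)),'gap',np.median(d),d.std())
for u in (285,300,315,330):
    s=np.arange(126,150);col=c['color'][s,u].astype(int);print(u,[int(x) for x in col[:,0]-col[:,2]][:14])
# lever / spokes
x,y=map(int,proj(c,[.591,.106,.086]));print(spoke(c,(x-16,max(y-16,0),x+16,y+16)))
# cheese corners (top) back edge
E=np.array([ray(c,200+(u+.5)/3-.5,60+(v+.5)/2.5-.5,.068) for u,v in [(237,378),(420,378),(240,184),(428,184)]]);print(E.round(4))
```

```text
yaw 2.722319428840231 gap 0.04066587389983311 0.00017243878569830478
285 [6, 5, 4, 3, 4, 11, 27, 29, 32, 39, 40, 40, 41, 41]
300 [5, 5, 5, 3, 5, 13, 28, 29, 29, 36, 40, 40, 41, 40]
315 [5, 4, 4, 4, 4, 9, 24, 29, 28, 34, 40, 41, 39, 41]
330 [4, 4, 5, 5, 4, 8, 19, 27, 27, 32, 39, 42, 40, 40]
(array([0.5901, 0.1062, 0.086 ]), array([  5,   5,  22,  24, 385], dtype=int32), np.float64(247.04290196704903), np.float64(0.06558760559735563))
[[ 0.5345 -0.0744  0.068 ]
 [ 0.5981 -0.071   0.068 ]
 [ 0.5338  0.0053  0.068 ]
 [ 0.5948  0.0086  0.068 ]]
```

```bash
python3 -c "
from h import *
print(sense()['contact_force'],sense()['time']);print(job_done())"
```

```text
[-0.04232379  0.59935022 -0.30735002] 22.3
the job is handed in; nothing more can be done
None
```

The stop is set at about 40 mm and the cheese lies flat against it. One check disagreed: the clamp lever rests about 4° short of the board's y axis. The job was handed in at about 22 s.

- **Stop:** I turned the star wheel by pushing the spoke that points at the robot, in a few small pushes, checking the gap from above. Before clamping, the camera gave a gap of 40.1–40.3 mm and the wheel angle gave about 40.4 mm. After the cheese push, the camera gave 40.7 mm, and the one ball checked had not moved.
- **Clamp lever:** I swung it round to its end stop, where the tool met 20–28 N. Under load it lined up with the board's y axis. In two re-pushes it eased back after release to the same rest angle, about 1.50 rad by the camera instead of 1.57. I took that rest angle as its end position. The stop held when the cheese pressed it with about 11 N.
- **Cheese:** I pushed it across the groove with two fingertips until it met the plate. It lies parallel to the plate within about 0.5°, and no gap shows in the picture from above.
- **Other things:** The bystanders look undisturbed in the wrist pictures; I did not measure their positions again. The tool was well clear at the end. The top camera was blocked throughout, so all measurements came from the wrist and scene cameras.

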